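Kit the rim-press shoe and its bridge clamp into the sloping tray

TASK

Kit the sloping blue tray for the wheel straightener: first seat the aluminium press shoe fully home in the middle cut-out of the black nest and let it stand there, then seat the red bridge clamp over it with both feet fully home in their own cut-outs, and let go of both. Each fits only one way round; lower them in gently, neither dropped nor forced, and leave the other things on the bench where they are.

Things in the scene. Friction and masses are not known exactly. Their poses are not given: they have to be found in the camera images.
- tray_seat (a point): Fixed sloping blue tray, 280 mm wide. Point on the cut-outs' floor level, about 66 mm over the bench, mid-slot. Axes: x up the slope away from the robot, y level across it to the left, z out of the slope, leaning 28 degrees from vertical towards the robot. The black nest is clamped -16 to +16 mm along y from here, anew each time, NOT reported: find it by touch or camera; x and z are exact.
- stop_mid (a point): The orange stop: rigid wall across the nest's +y end, 92 mm along x. Its inner face is 82.5 mm from the nest's middle; it reaches 40 mm out from the cut-outs' floor. This point is on that face at floor level if the nest stood mid-slot; the real face is 16 mm or less away along y. Nothing stands above the nest's top at the other (-y) end. Feel for it with a held part.
- tray: Origin on the bench under tray_seat; z up. Nest: black block, yellow floor, 92 (x) by 180 mm (y), top 10 mm over the floor. Cut-outs from its middle along tray_seat's axes, mm, 10 deep: shoe y -52..22, x +-30, and y 22..52, x +-16; wide foot y -82.5..-57.5, x +-36.5; narrow foot y 57.5..82.5, x +-24.5. Upslope, x 52..102, tray and its fixed spanner rise at most 6 mm over floor level.
- shoe_mid (a point): Press shoe, loose, aluminium, 0.3 kg, flat on the bench: T-shaped plate 12 mm thick, y -50..20 is 56 mm wide (x +-28), tongue y 20..50 is 28 mm wide (x +-14). Point half-way up, 18 mm over its underside, at the middle of its grip rib; z up, y towards the tongue. Home: this point is at the nest's middle, 18 mm out from the floor, axes as tray_seat (tongue to +y).
- shoe_rib (a point): Top middle of the shoe's grip rib, 36 mm over its underside. Rib 14 mm thick (x +-7), 44 mm long (y +-22), rising 24 mm above the plate.
- bridge_mid (a point): Bridge clamp, loose, red, 0.45 kg, standing on its feet, 160 mm long, 74 high. Wide foot y -80..-60, x +-34; narrow foot y 60..80, x +-22; feet 42 mm high under an 8 mm deck. Point half-way up, 37 mm over the feet's underside, at its middle; z up, y towards the narrow foot. Home: at the nest's middle, 37 mm out from the floor, axes as tray_seat (narrow foot to +y), 6 mm clear of the shoe.
- bridge_rib (a point): Top middle of the bridge's grip rib, 74 mm over the feet's underside. Rib 16 mm thick (x +-8), 50 mm long (y +-25), rising 24 mm above the deck.
- hubring: Bystander, not to be disturbed: grey plastic ring, 68 mm across, 14 mm high. Origin under its middle.
- capjar: Bystander, not to be disturbed: clear jar with a green cap, 54 mm across, 60 mm high. Origin under its middle.
- spraycan: Bystander, not to be disturbed: green spray can, 60 mm across, 170 mm high. Origin under its middle.
- mallet: Bystander, not to be disturbed: hammer lying flat at the right of the bench. Origin under its middle.
- spanner: Bystander, not to be disturbed: steel open-ended spanner lying flat on the bench at the left. Origin under its middle.
- nutcup: Bystander, not to be disturbed: steel cup, 80 mm across, 70 mm high. Origin under its middle.
- weightbox: Bystander, not to be disturbed: cardboard box 90 x 140 x 50 mm. Origin under its middle.
Not all that is in view belongs to the job. Of the things that look like the part that bears shoe_mid, the larger one is meant. Leave any purple look-alike of the part that bears bridge_mid alone.

How it is judged:
By the outcome, as a careful person would: the job done as asked, in the order asked, and still so for the second after the job is handed in, with the robot touching nothing.
It also fails if it takes over 62 s, if anything falls off the work surface, if the arm or the gripper's body presses on something with over 40 N, if the wrist force passes 120 N, or if a joint passes its speed limit or range.

ROBOT

A 6-joint arm with a two-finger parallel gripper is mounted at the origin on the work surface. World frame = base frame: x ahead of the robot, y to its left, z up, the work surface at z = 0. Lengths are in m, angles in degrees, forces in N, time in s.
With the tool pointing down it reaches from about 0.375 to 0.9 m from the base axis. Payload 3.1 kg.
Tool frame: the origin (TCP) lies at the very end of the fingers, on their centre line; the grasp point (between the pads) lies 19 mm behind it; z points along the fingers, y is the line along which they close (so a half turn about z gives the same grasp; the last joint's range is limited). The gripper opens to 87 mm and grips with 3 to 60 N. Pads are 19 mm wide; open, the fingers measure 117 mm over their backs; the gripper's body (75 mm by 190 mm) begins 51 mm behind the grasp point.
Start: joints at [58.814, 30.224, 82.088, -0, 67.689, -10.227], TCP at [0.224, 0.584, 0.223] pointing down, gripper open.
Joint ranges: [-176.69, 176.69], [-43.24, 126.21], [12.49, 139.97], [-82, 262], [0, 151.66], [-163.58, 163.58]. Speed limits (degrees/s): [159.86, 159.86, 180, 180, 180, 180].

INTERFACE

Orientations are given as a 3x3 rotation matrix whose columns are the frame's x, y, z axes.
In Python, from rig import bot gives the robot as it stands.
- The arm moves only by the tool move_arm, never from a script. Its argument "increments" is a list of rows, each an object with "xyz": the shift along the tool's x, y, z in mm, a list of three; "roll": the turn about the tool's z in rad; "grip": the opening in per cent of the stroke, from 0 (shut) to 100 (fully open). A call has 1 to 5 rows; each row shifts and turns the commanded pose from where the row before left it, along the tool's axes as they then stand; what a row does not reach is not made up. A row lasts 1/12 s, in which the tool goes at most 41.7 mm and 7.16 degrees, less where a joint would pass 70% of its speed; a pose out of reach is approached as far as the arm can. A call is refused whole if a number of a shift passes 41.7 or a number of a turn 0.125, either way. A call with a gripper value outside its range is refused whole. The fingers move at their own pace and stop on an object; the grip force is fixed at half the most. Time passes only in rows, so rows that do not move let the fingers close. It gives the time, the measured TCP pose, the force, the opening and the grip force at its end, in the units of the state.
- bot.read_state(): the state, without advancing time (a new reading comes with each control period).
- bot.capture(name): name is "scene" or "top"; returns (picture, depth): 384x512x3 uint8, red, green, blue; 384x512 float32, m along the optical axis (not along the pixel's ray), 0 where there is no reading.
- bot.camera_model(name): a dict with "intrinsics" (3x3 intrinsics, pixels), "rvec" (rotation vector, rad) and "tvec" (3), from world to camera coordinates, as OpenCV has them. Camera axes: x right, y down, z forward; pixel columns grow to the right and rows downward; lengths in m; the calibration is good to about 2 mm. A picture is of the moment at which its call begins. camera_model takes no time and is no camera call.
- bot.hand_in(): hands the job in; it is judged then, once.
Trained networks look in the newest picture that a camera, given by its name, has taken for a name from the list of things; names that differ only in an ending like _2 or _b are one class to them, and where a whole thing is asked for, a point or a joint stands for the part that bears it (a point fixed in the world has none). Each returns a list of dicts, best first, with "conf" (0 to 1); they miss things now and then, are a little off and sometimes report something else, mostly with a low value. They report only what shows in the picture. A call takes as long as a camera call. They do not tell look-alikes from the thing itself.
- bot.spot_in(label, camera): "at" ([x, y, z] in m, in the coordinates of the camera as it stood for that picture, good to about 4 mm: the middle of the surface that is visible of it).
- bot.trace(label, camera): "mask" (384x512 bool, what is visible of it).
The state is a dict: "time_s": time; "joint_positions": joint angles; "qvel": joint speeds; "tau": joint torques, N m; "position": TCP position; "tcp_rot": TCP orientation; "force": force on the tool from outside, world axes, zero at the start; "moment": the same for the moment, N m; "opening": opening from 0.0 (shut) to 1.0 (fully open); "grasp_force": force on a finger pad.
Only numpy, scipy, OpenCV 4.12 (cv2) and the standard library are available. Lean on these libraries where they do the work, as an engineer would, in place of code of your own. Each camera call takes 0.05 s, during which the arm holds its last target. There are 200 camera calls.

## Working session

There is one attempt and no reset: what is moved stays moved. The work goes in short steps, Python scripts to look and compute and a tool call to move; the robot and the scene stay as the last step left them, time stands still between calls to the robot, and variables do not carry over. Pictures are saved under pics/ and viewed, at most 10 in all, crops included, and the job is handed in when it is done.

Besides the shell and the picture viewer there is one more tool, called after "Call:" by a JSON object that holds its "name" and its "arguments". move_arm: Moves the arm, as the interface text tells. Its arguments: {"type":"object","properties":{"increments":{"type":"array"}},"required":["increments"]}

```bash
mkdir -p pics
cat > h.py <<'E'
import numpy as np, cv2
from rig import bot
np.set_printoptions(precision=4,suppress=True)
def cam(n):
    m=bot.camera_model(n); R=cv2.Rodrigues(np.array(m["rvec"],float))[0]
    return np.array(m["intrinsics"]),R,np.array(m["tvec"],float).ravel()
def cloud(n,d):
    K,R,t=cam(n); v,u=np.mgrid[:d.shape[0],:d.shape[1]]
    P=np.stack([(u-K[0,2])/K[0,0]*d,(v-K[1,2])/K[1,1]*d,d],-1)
    W=(P-t)@R; W[d==0]=np.nan
    return W
def c2w(n,p):
    K,R,t=cam(n); return R.T@(np.array(p)-t)
def px(n,w):
    K,R,t=cam(n); q=K@(R@np.array(w)+t); return q[:2]/q[2]
E
cat > a.py <<'E'
from h import *
s=bot.read_state(); print(s["position"],s["tcp_rot"],s["force"],s["time_s"])
for n in("scene","top"):
    im,d=bot.capture(n); np.savez(n+"0.npz",im=im,d=d)
    cv2.imwrite(f"pics/{n}0.png",cv2.resize(im[...,::-1],(800,600),interpolation=cv2.INTER_CUBIC))
    K,R,t=cam(n); print(n,"cam at",-R.T@t,"axis",R[2])
    for l in("shoe_mid","bridge_mid","tray"):
        r=bot.spot_in(l,n)
        for q in r[:4]:
            w=c2w(n,q["at"]); print(l,round(q["conf"],2),w,"px",px(n,w)*800/512)
E
python3 a.py
```

```text
[0.2232 0.583  0.2216] [[-0.9338  0.3578 -0.0011]
 [ 0.3578  0.9338 -0.0018]
 [ 0.0004 -0.0021 -1.    ]] [-0.0761  0.0831  0.5103] 0.0
scene cam at [ 1.0375 -0.8237  0.774 ] axis [-0.4317  0.6891 -0.5821]
shoe_mid 0.78 [ 0.2757 -0.2371  0.0073] px [238.7968 350.4026]
shoe_mid 0.71 [ 0.4022 -0.2864  0.0138] px [267.7012 386.1378]
bridge_mid 0.79 [ 0.2933 -0.4494  0.0519] px [151.3549 401.024 ]
bridge_mid 0.61 [ 0.5753 -0.3399  0.0514] px [320.4117 428.8067]
tray 0.9 [0.5819 0.1474 0.0742] px [464.2086 281.6242]
top cam at [ 0.3401 -0.0149  1.3679] axis [ 0.1341  0.011  -0.9909]
shoe_mid 0.85 [ 0.3986 -0.2713  0.0082] px [505.6355 351.3109]
shoe_mid 0.72 [ 0.2794 -0.2211  0.009 ] px [487.8294 400.7012]
bridge_mid 0.91 [ 0.5685 -0.3121  0.0492] px [521.5997 280.3561]
bridge_mid 0.7 [ 0.2818 -0.423   0.0512] px [575.91   398.0021]
bridge_mid 0.24 [0.5675 0.1933 0.0767] px [313.4498 285.1541]
tray 0.97 [0.568  0.1978 0.0767] px [311.5843 284.9892]
```

View pics/scene0.png

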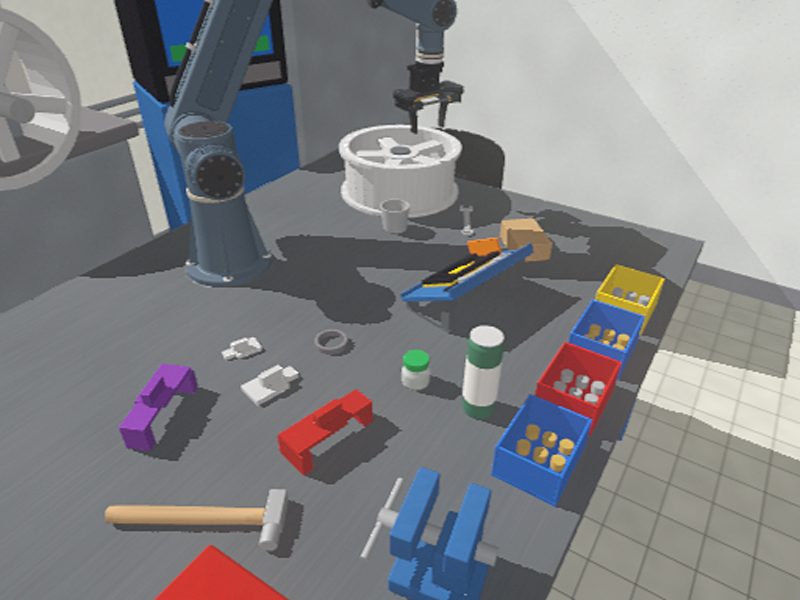

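View pics/top0.png

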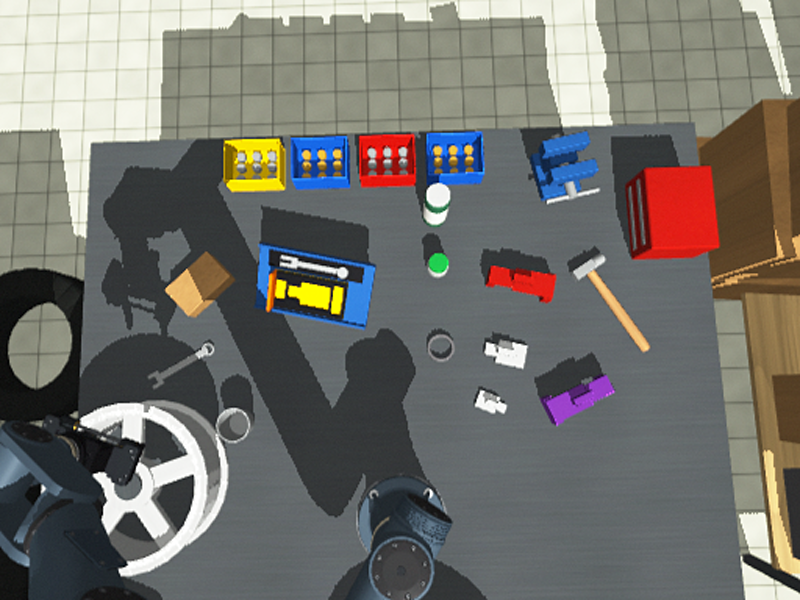

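The top view shows the bright red bridge at about (520,280) with its wide foot on the right, and the larger shoe at (505,350) with its tongue to the left. The nest is on the tray at about (312,293), with the orange stop on its left (+y) side. All the parts need roughly the same yaw. The tool can only roll, so I'll grip each rib end to end, along the part's y axis. That lets the part swivel between the pads to match the 28° slope.

```bash
cat > fit.py <<'E'
from h import *
from scipy.optimize import minimize
S=4
def Rz(a): c,s=np.cos(a),np.sin(a); return np.array([[c,-s,0],[s,c,0],[0,0,1]])
def Ry(a): c,s=np.cos(a),np.sin(a); return np.array([[c,0,s],[0,1,0],[-s,0,c]])
TILT=Ry(-np.radians(28))
def box(x0,x1,y0,y1,z0,z1): return np.array([[x,y,z] for x in(x0,x1) for y in(y0,y1) for z in(z0,z1)])/1000.
SHOE=[box(-28,28,-50,20,0,12),box(-14,14,20,50,0,12),box(-7,7,-22,22,12,36)]
def BRIDGE(w=22): return [box(-34,34,-80,-60,0,42),box(-22,22,60,80,0,42),box(-w,w,-80,80,42,50),box(-8,8,-25,25,50,74)]
CUT=[(-30,30,-52,22),(-16,16,22,52),(-36.5,36.5,-82.5,-57.5),(-24.5,24.5,57.5,82.5)]
def proj(n,P):
    K,R,t=cam(n); q=(P@R.T+t)@K.T; return q[:,:2]/q[:,2:]
def fill(img,p,convex=True):
    p=np.round(((p+.5)*S-.5)*16).astype(np.int32)
    if convex: p=cv2.convexHull(p)
    cv2.fillPoly(img,[p],1.0,shift=4)
def down(a): return cv2.resize(a,(512,384),interpolation=cv2.INTER_AREA)
def sil(n,boxes,R,t):
    a=np.zeros((384*S,512*S),np.float32)
    for b in boxes: fill(a,proj(n,b@R.T+t))
    return down(a)
def yellow(n,R,t):
    a=np.zeros((384*S,512*S),np.float32)
    fl=[np.array([[x0,y0,0],[x1,y0,0],[x1,y1,0],[x0,y1,0]])/1000. for x0,x1,y0,y1 in CUT]
    o=np.zeros_like(a)
    for f in fl: fill(a,proj(n,f@R.T+t)); fill(o,proj(n,(f+[0,0,.01])@R.T+t))
    return down(a*o)
def fit(cost,x0,step):
    x0=np.array(x0,float); sim=np.vstack([x0]+[x0+np.eye(len(x0))[i]*step[i] for i in range(len(x0))])
    r=minimize(cost,x0,method="Nelder-Mead",options=dict(initial_simplex=sim,xatol=1e-4,fatol=.05,maxiter=250)); return r.x,r.fun
E
cat > b.py <<'E'
from fit import *
from h import *
I={n:np.load(n+"0.npz") for n in("scene","top")}
hsv={n:cv2.cvtColor(I[n]["im"],cv2.COLOR_RGB2HSV) for n in I}
W={n:cloud(n,I[n]["d"]) for n in I}
def near(n,c,r): return (np.hypot(W[n][...,0]-c[0],W[n][...,1]-c[1])<r)
M={}
for n in I:
    H=hsv[n]; h,s,v=H[...,0],H[...,1],H[...,2]
    M["b",n]=near(n,(.568,-.32),.13)&((h<8)|(h>172))&(s>120)
    M["s",n]=near(n,(.40,-.275),.085)&(W[n][...,2]>.005)
    M["y",n]=near(n,(.575,.18),.18)&(h>20)&(h<36)&(s>120)
    print(n,[(k,int(M[k,n].sum())) for k in "bsy"])
def run(name,f,x0,step):
    for cams in (("top",),("scene",),("top","scene")):
        c=lambda x:sum(np.abs(f(n,x)-M[name,n]).sum() for n in cams)
        x,v=fit(c,x0,step); print(name,cams,x,"yaw",np.degrees(x[2]).round(2),"cost",round(float(v),1))
run("s",lambda n,x:sil(n,SHOE,Rz(x[2]),np.array([x[0],x[1],0])),[.40,-.275,0],[.01,.01,.15])
run("b",lambda n,x:sil(n,BRIDGE(x[3]*1000),Rz(x[2]),np.array([x[0],x[1],0])),[.57,-.32,-.1,.022],[.01,.01,.15,.005])
# tilt z: nest floor 66mm
run("y",lambda n,x:yellow(n,Rz(x[2])@TILT,np.array([x[0],x[1],.066])),[.57,.19,-.1],[.01,.01,.1])
# depth checks
for n in I:
    p=W[n][M["y",n]]; p=p[np.isfinite(p[:,0])]; c=np.median(p,0); u=np.linalg.svd(p-p.mean(0))[2][2]; u*=np.sign(u[2]); print(n,"yellow plane",p.mean(0),u,"tilt",np.degrees(np.arccos(u[2])),"yaw",np.degrees(np.arctan2(-u[1],-u[0])))
    for k in "sb":
        z=W[n][M[k,n]][:,2]; print(k,np.nanpercentile(z,[5,50,95,99]))
E
python3 b.py
```

```text
scene [('b', 1326), ('s', 453), ('y', 94)]
top [('b', 646), ('s', 333), ('y', 609)]
s ('top',) [ 0.3991 -0.2693 -0.2391] yaw -13.7 cost 46.9
s ('scene',) [ 0.3911 -0.2681 -0.1811] yaw -10.38 cost 78.2
s ('top', 'scene') [ 0.3961 -0.2686 -0.2583] yaw -14.8 cost 163.1
b ('top',) [ 0.5702 -0.3119 -0.2261  0.0267] yaw -12.95 cost 58.9
b ('scene',) [ 0.5679 -0.3131 -0.2411  0.0254] yaw -13.81 cost 101.6
b ('top', 'scene') [ 0.5683 -0.3128 -0.2386  0.0258] yaw -13.67 cost 175.9Traceback (most recent call last):
  File "b.py", line 21, in <module>
    run("y",lambda n,x:yellow(n,Rz(x[2])@TILT,np.array([x[0],x[1],.066])),[.57,.19,-.1],[.01,.01,.1])
    ~~~^^^^^^^^^^^^^^^^^^^^^^^^^^^^^^^^^^^^^^^^^^^^^^^^^^^^^^^^^^^^^^^^^^^^^^^^^^^^^^^^^^^^^^^^^^^^^^
  File "b.py", line 17, in run
    x,v=fit(c,x0,step); print(name,cams,x,"yaw",np.degrees(x[2]).round(2),"cost",round(float(v),1))
        ~~~^^^^^^^^^^^
  File "fit.py", line 30, in fit
    r=minimize(cost,x0,method="Nelder-Mead",options=dict(initial_simplex=sim,xatol=1e-4,fatol=.05,maxiter=250)); return r.x,r.fun
    res = _minimize_neldermead(f
[... 387 characters left out ...]
x)-M[name,n]).sum() for n in cams)
                          ~^^^^^
  File "b.py", line 21, in <lambda>
    run("y",lambda n,x:yellow(n,Rz(x[2])@TILT,np.array([x[0],x[1],.066])),[.57,.19,-.1],[.01,.01,.1])
                       ~~~~~~^^^^^^^^^^^^^^^^^^^^^^^^^^^^^^^^^^^^^^^^^^^^
  File "fit.py", line 26, in yellow
    for f in fl: fill(a,proj(n,f@R.T+t)); fill(o,proj(n,(f+[0,0,.01])@R.T+t))
                        ~~~~^^^^^^^^^^^
  File "fit.py", line 12, in proj
    K,R,t=cam(n); q=(P@R.T+t)@K.T; return q[:,:2]/q[:,2:]
          ~~~^^^
  File "h.py", line 5, in cam
    m=bot.camera_model(n); R=cv2.Rodrigues(np.array(m["rvec"],float))[0]
ValueError: time passes only in moves, steps and waits
```

```bash
python3 - <<'E'
s=open("h.py").read()
s=s.replace("def cam(n):\n","import functools\n@functools.lru_cache(None)\ndef cam(n):\n"); open("h.py","w").write(s)
b=open("b.py").read().replace('run("b"','#run("b"'); open("b.py","w").write(b)
E
python3 b.py; python3 -c "
from h import *
print(cam('top')[0],bot.read_state()['time_s'])"
```

```text
scene [('b', 1326), ('s', 453), ('y', 94)]
top [('b', 646), ('s', 333), ('y', 609)]
s ('top',) [ 0.3991 -0.2693 -0.2391] yaw -13.7 cost 46.9
s ('scene',) [ 0.3911 -0.2681 -0.1811] yaw -10.38 cost 78.2
s ('top', 'scene') [ 0.3961 -0.2686 -0.2583] yaw -14.8 cost 163.1
y ('top',) [ 0.549   0.2072 -0.2214] yaw -12.68 cost 109.9
y ('scene',) [ 0.5959  0.275  -0.5725] yaw -32.8 cost 94.0
y ('top', 'scene') [ 0.5489  0.207  -0.2263] yaw -12.96 cost 200.9
scene yellow plane [0.5531 0.1663 0.0745] [-0.484   0.0783  0.8716] tilt 29.359552085365365 yaw -9.192541658442456
s [0.0071 0.0117 0.0351 0.0367]
b [0.0071 0.0485 0.0723 0.0747]
top yellow plane [0.5474 0.2012 0.0671] [-0.4972  0.0767  0.8642] tilt 30.20469192703946 yaw -8.76781376270015
s [0.0065 0.0117 0.0355 0.0387]
b [0.0102 0.0493 0.0721 0.0766]
[[349.3269   0.     252.5996]
 [  0.     349.3269 194.8243]
 [  0.       0.       1.    ]] 0.4
```

```bash
cat > c.py <<'E'
from fit import *
d=np.load("top0.npz"); im=d["im"][...,::-1].copy()
def crop(u0,v0,w,h,k): return cv2.resize(im[v0:v0+h,u0:u0+w],None,fx=k,fy=k,interpolation=cv2.INTER_CUBIC)
k=7
A=crop(158,150,92,66,k)
def draw(A,o,P,col,closed=True): cv2.polylines(A,[np.round((proj("top",P)+.5-o)*k).astype(int)],closed,col,1)
for yaw,xy,col in((-12.7,(.549,.2072),(255,0,255)),(-9.2,(.549,.2072),(0,255,0))):
    R=Rz(np.radians(yaw))@TILT; t=np.array([*xy,.066])
    for x0,x1,y0,y1 in CUT+[(-46,46,-90,90)]:
        draw(A,(158,150),np.array([[x0,y0,10],[x1,y0,10],[x1,y1,10],[x0,y1,10]])/1000@R.T+t,col)
cv2.imwrite("pics/tray1.png",A)
E
python3 c.py
```

```text
(no output)
```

View pics/tray1.png

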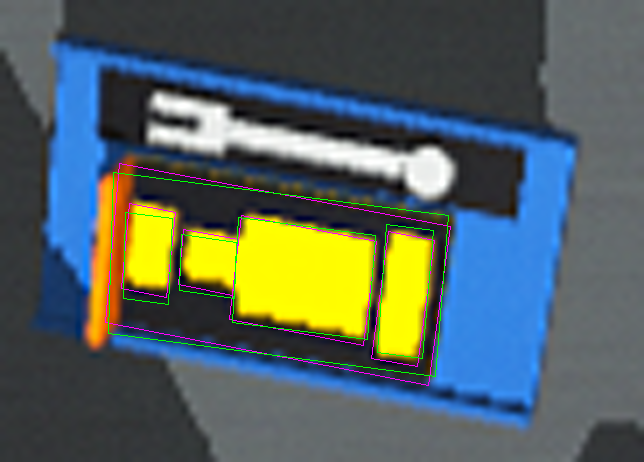

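```bash
cat > d.py <<'E'
from fit import *
d=np.load("top0.npz"); im=d["im"].astype(np.float32)
# soft yellowness: min(R,G)-B scaled, orange has low G
y=np.clip((im[...,1]-im[...,2])/200.,0,1); v,u=np.mgrid[:384,:512]
y*= (u>160)&(u<225)&(v>172)&(v<206)
o=(im[...,1]<170)&(im[...,0]>180); y[o&(u<176)]=0
for x0 in([.549,.2072,-.16],[.545,.205,-.13]):
    c=lambda x:(np.abs(yellow("top",Rz(x[2])@TILT,np.array([x[0],x[1],.066]))-y)**2).sum()
    print(fit(c,x0,[.004,.004,.03]))
c=lambda x:(np.abs(yellow("top",Rz(x[2])@TILT,np.array([x[0],x[1],x[3]]))-y)**2).sum()
print(fit(c,[.549,.2072,-.16,.066],[.004,.004,.03,.01]), y.sum(), y.max())
E
python3 d.py
```

```text
(array([ 0.5496,  0.2069, -0.2292]), np.float64(26.8958797454834))
(array([ 0.5494,  0.2071, -0.2234]), np.float64(27.36447525024414))
(array([ 0.5488,  0.2059, -0.228 ,  0.0708]), np.float64(26.924942016601562)) 553.17 1.0
```

Call:
{"name": "move_arm", "arguments": {"increments": [{"xyz": [0, 0, -40], "roll": 0, "grip": 100}, {"xyz": [0, 0, -20], "roll": 0, "grip": 100}]}}

```text
time_s: 0.57
position: [0.2237, 0.584, 0.2842]
tcp_rot: [[-0.934, 0.358, 0.0], [0.358, 0.934, 0.001], [-0.0, 0.001, -1.0]]
force: [0.5, 1.4, 1.1]
opening: 1.001
grasp_force: 0.0
```

```bash
cat > e.py <<'E'
from fit import *
K,R,t=cam("top"); print("cam x-axis",R[0],"y",R[1])
d=np.load("top0.npz"); W=cloud("top",d["d"])
def dep(c,z):
    u,v=158+c[0]/7-.5,150+c[1]/7-.5
    r=R.T@np.linalg.inv(K)@[u,v,1]; o=-R.T@t; return o+r*(z-o[2])/r[2]
for a,b,z in(((57,40),(577,135),.113),((240,216),(375,238),.0845),((120,333),(530,420),.03)):
    p,q=dep(a,z),dep(b,z); e=p-q; print(p,q,"len",np.linalg.norm(e),"yaw",np.degrees(np.arctan2(-e[0],e[1])))
# depth: tray points region, plane fit robust
h=cv2.cvtColor(d["im"],cv2.COLOR_RGB2HSV); m=np.zeros((384,512),bool); m[150:212,160:242]=1
m&=(h[...,0]>100)&(h[...,0]<120)&(h[...,1]>120)&(h[...,2]>150)
P=W[m]; P=P[np.isfinite(P[:,0])&(P[:,2]>.02)]
for _ in range(3):
    c=P.mean(0);n=np.linalg.svd(P-c)[2][2];n*=np.sign(n[2]); P=P[np.abs((P-c)@n)<.006]
print(len(P),c,n,"tilt",np.degrees(np.arccos(n[2])),"yaw",np.degrees(np.arctan2(-n[1],-n[0])))
E
python3 e.py
```

```text
cam x-axis [-0.0283 -0.9995 -0.0149] y [-0.9906  0.03   -0.1338]
[0.6674 0.3161 0.113 ] [0.6076 0.0427 0.113 ] len 0.2798354965645599 yaw -12.326337985732772
[0.5753 0.225  0.0845] [0.5611 0.153  0.0845] len 0.07342446703971185 yaw -11.095614096688534
[0.5216 0.3021 0.03  ] [0.4665 0.0761 0.03  ] len 0.23265692182764766 yaw -13.684761281604949
639 [0.5536 0.1535 0.0673] [-0.463   0.1047  0.8802] tilt 28.336122231059424 yaw -12.739783299189705
```

Call:
{"name": "move_arm", "arguments": {"increments": [{"xyz": [0, -40, 0], "roll": 0, "grip": 100}, {"xyz": [0, -40, 0], "roll": 0, "grip": 100}, {"xyz": [0, -40, 0], "roll": 0, "grip": 100}, {"xyz": [0, -40, 0], "roll": 0, "grip": 100}, {"xyz": [0, -40, 0], "roll": 0, "grip": 100}]}}

```text
time_s: 0.98
position: [0.1511, 0.3951, 0.2825]
tcp_rot: [[-0.934, 0.357, 0.0], [0.357, 0.934, 0.0], [-0.0, 0.0, -1.0]]
force: [0.5, -0.3, 0.5]
opening: 0.997
grasp_force: 0.0
```

```bash
cat > go.py <<'E'
import sys; from h import *
# go.py x y z yaw : shift in tool axes (mm) and roll; yaw = yaw of tool y axis about world z
s=bot.read_state(); R=np.array(s["tcp_rot"]); p=np.array(s["position"])
x,y,z,a=map(float,sys.argv[1:5]); cur=np.degrees(np.arctan2(-R[0,1],R[1,1]))
print("tool shift",(R.T@(np.array([x,y,z])-p)*1000).round(1),"roll",-np.radians(a-cur).round(4),"cur yaw",cur.round(2),p)
Rn=np.array([[-np.cos(np.radians(a)),-np.sin(np.radians(a)),0],[-np.sin(np.radians(a)),np.cos(np.radians(a)),0],[0,0,-1]])
print("if rolled first:",(Rn.T@(np.array([x,y,z])-p)*1000).round(1))
E
python3 go.py .40 .1 .28 -13.5;python3 go.py .40 -.26 .13 -13.5
```

```text
tool shift [-337.9 -186.7    2.6] roll -0.1298 cur yaw -20.94 [0.1511 0.3951 0.2825]
if rolled first: [-310.9 -228.8    2.5]
tool shift [-466.5 -522.9  152.5] roll -0.1298 cur yaw -20.94 [0.1511 0.3951 0.2825]
if rolled first: [-394.9 -578.9  152.5]
```

Call:
{"name": "move_arm", "arguments": {"increments": [{"xyz": [-32, -22, 0], "roll": -0.065, "grip": 100}, {"xyz": [-32, -22, 0], "roll": -0.065, "grip": 100}, {"xyz": [-32, -23, 0], "roll": 0, "grip": 100}, {"xyz": [-32, -23, 0], "roll": 0, "grip": 100}, {"xyz": [-32, -23, 0], "roll": 0, "grip": 100}]}}

```text
time_s: 1.4
position: [0.2759, 0.2435, 0.283]
tcp_rot: [[-0.973, 0.233, 0.002], [0.233, 0.973, 0.001], [-0.001, 0.001, -1.0]]
force: [0.9, 0.3, 0.7]
opening: 1.0
grasp_force: 0.0
```

Call:
{"name": "move_arm", "arguments": {"increments": [{"xyz": [-32, -23, 0], "roll": 0, "grip": 100}, {"xyz": [-32, -23, 0], "roll": 0, "grip": 100}, {"xyz": [-32, -23, 0], "roll": 0, "grip": 90}, {"xyz": [-32, -23, 0], "roll": 0, "grip": 80}, {"xyz": [-18, -35, 0], "roll": 0, "grip": 78}]}}

```text
time_s: 1.82
position: [0.3917, 0.0856, 0.2834]
tcp_rot: [[-0.972, 0.234, 0.005], [0.234, 0.972, 0.0], [-0.005, 0.002, -1.0]]
force: [1.6, 0.1, -0.6]
opening: 0.858
grasp_force: 0.0
```

Call:
{"name": "move_arm", "arguments": {"increments": [{"xyz": [-12, -37, 10], "roll": 0, "grip": 78}, {"xyz": [-10, -37, 10], "roll": 0, "grip": 78}, {"xyz": [-10, -37, 10], "roll": 0, "grip": 78}, {"xyz": [-10, -37, 10], "roll": 0, "grip": 78}, {"xyz": [-10, -37, 10], "roll": 0, "grip": 78}]}}

```text
time_s: 2.23
position: [0.3947, -0.1067, 0.2324]
tcp_rot: [[-0.972, 0.234, 0.001], [0.234, 0.972, -0.0], [-0.001, -0.0, -1.0]]
force: [1.5, 1.0, 1.0]
opening: 0.782
grasp_force: 0.0
```

```bash
python3 go.py .399 -.269 .10 -13.7; python3 -c "
from h import *
print(bot.read_state()['joint_positions'])"
```

```text
tool shift [ -42.  -156.7  132.5] roll 0.0029 cur yaw -13.53 [ 0.3947 -0.1067  0.2324]
if rolled first: [ -42.6 -156.6  132.4]
[ -30.8917   12.5885  110.6603    0.0125   56.6919 -107.3644]
```

Call:
{"name": "move_arm", "arguments": {"increments": [{"xyz": [-9, -35, 20], "roll": 0, "grip": 78}, {"xyz": [-9, -35, 20], "roll": 0, "grip": 78}, {"xyz": [-9, -35, 25], "roll": 0, "grip": 78}, {"xyz": [-9, -35, 25], "roll": 0, "grip": 78}, {"xyz": [-6, -17, 30], "roll": 0, "grip": 78}]}}

```text
time_s: 2.65
position: [0.4005, -0.2691, 0.1152]
tcp_rot: [[-0.972, 0.236, 0.005], [0.236, 0.972, -0.006], [-0.006, -0.005, -1.0]]
force: [0.8, 0.2, 0.7]
opening: 0.782
grasp_force: 0.0
```

```bash
cat > shot.py <<'E'
import sys; from h import *
# shot.py tag cam u0 v0 w h k
n=sys.argv[2]; u,v,w,h,k=map(int,sys.argv[3:8]); im,d=bot.capture(n); np.savez(f"{n}_{sys.argv[1]}.npz",im=im,d=d)
cv2.imwrite(f"pics/{sys.argv[1]}.png",cv2.resize(im[v:v+h,u:u+w,::-1],None,fx=k,fy=k,interpolation=cv2.INTER_CUBIC))
E
python3 shot.py s1 scene 120 180 130 100 6; python3 go.py .399 -.269 .022 -13.7
```

```text
tool shift [-0.4 -0.1 87. ] roll -0.0007 cur yaw -13.74 [ 0.3989 -0.2689  0.109 ]
if rolled first: [-0.2 -0.1 87. ]
```

View pics/s1.png

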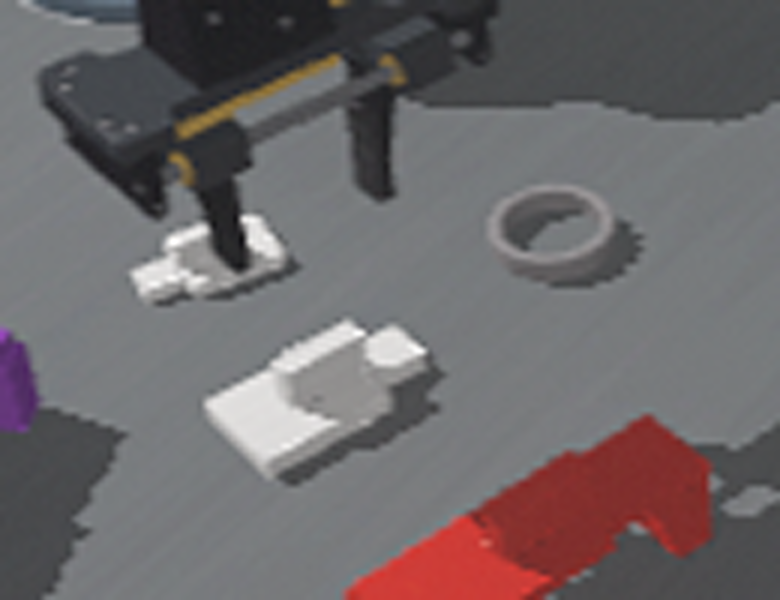

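The gripper hovers over the larger shoe (crop pixel ~(320,400)), and its fingers line up with the rib ends. The small look-alike at (215,260) is clear. I'll descend and close.

Call:
{"name": "move_arm", "arguments": {"increments": [{"xyz": [0, 0, 25], "roll": 0, "grip": 78}, {"xyz": [0, 0, 25], "roll": 0, "grip": 78}, {"xyz": [0, 0, 22], "roll": 0, "grip": 78}, {"xyz": [0, 0, 15], "roll": 0, "grip": 78}, {"xyz": [0, 0, 0], "roll": 0, "grip": 78}]}}

```text
time_s: 3.12
position: [0.3978, -0.262, 0.026]
tcp_rot: [[-0.972, 0.234, -0.004], [0.234, 0.972, 0.004], [0.005, 0.003, -1.0]]
force: [0.2, 0.0, 0.2]
opening: 0.776
grasp_force: 0.0
```

Call:
{"name": "move_arm", "arguments": {"increments": [{"xyz": [0, 0, 0], "roll": 0, "grip": 60}, {"xyz": [0, 0, 0], "roll": 0, "grip": 45}, {"xyz": [0, 0, 0], "roll": 0, "grip": 40}, {"xyz": [0, 0, 0], "roll": 0, "grip": 40}, {"xyz": [0, 0, 0], "roll": 0, "grip": 40}]}}

```text
time_s: 3.53
position: [0.4, -0.2649, 0.0294]
tcp_rot: [[-0.972, 0.233, 0.003], [0.233, 0.972, -0.003], [-0.003, -0.003, -1.0]]
force: [0.2, -2.3, 4.2]
opening: 0.497
grasp_force: 30.0
```

Run:
```python
from h import *
for i in range(3):
    s=bot.read_state(); print(s["time_s"],s["position"],s["force"],s["qvel"].round(2) if hasattr(s["qvel"],"round") else s["qvel"])
    bot.capture("top")
```

```text
3.5333 [ 0.4    -0.2649  0.0294] [ 0.2312 -2.2652  4.2165] [-0.04  0.02 -0.18  0.54  0.3   0.03]
3.5833 [ 0.4    -0.2648  0.0293] [-0.7319 -1.6669  4.8788] [ 0.   -0.03  0.05  0.13  0.14 -0.02]
3.6333 [ 0.4    -0.2648  0.0294] [-0.3595 -1.8775  7.8583] [-0.13  0.13 -0.01  0.07  0.02  0.05]
```

Call:
{"name": "move_arm", "arguments": {"increments": [{"xyz": [0, 0, -5], "roll": 0, "grip": 40}, {"xyz": [0, 0, -20], "roll": 0, "grip": 40}, {"xyz": [0, 0, -30], "roll": 0, "grip": 40}, {"xyz": [0, 0, -40], "roll": 0, "grip": 40}, {"xyz": [0, 0, -40], "roll": 0, "grip": 40}]}}

```text
time_s: 4.1
position: [0.3974, -0.2615, 0.1635]
tcp_rot: [[-0.972, 0.234, -0.004], [0.234, 0.972, 0.005], [0.005, 0.004, -1.0]]
force: [-0.1, -0.4, -3.3]
opening: 0.494
grasp_force: 30.0
```

```bash
python3 shot.py s2 scene 120 130 130 100 6; python3 go.py .549 .207 .2 -12.8
```

```text
tool shift [-34.1 493.3 -31.3] roll -0.0119 cur yaw -13.48 [ 0.4011 -0.2649  0.1708]
if rolled first: [-39.7 493.  -29.2]
```

View pics/s2.png

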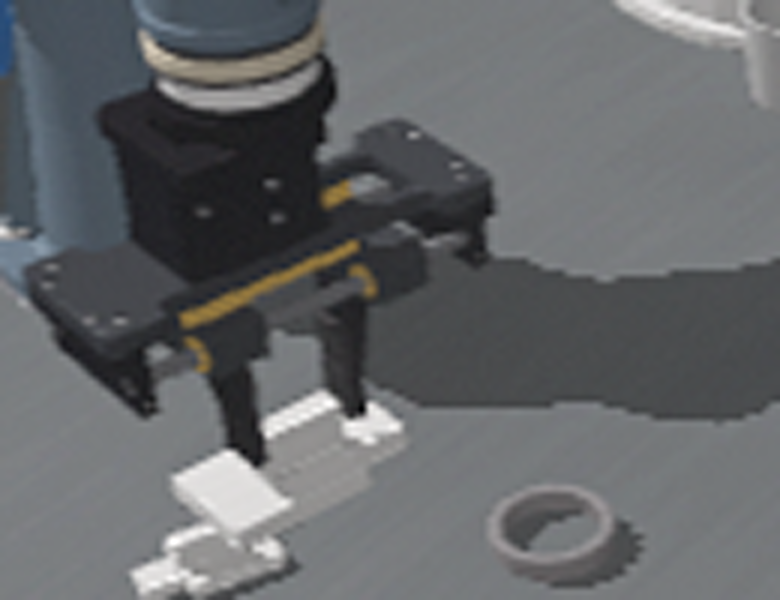

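```bash
cat > ft.py <<'E'
import sys; from fit import *
# ft.py tag cam part : fit tilt & offsets of the held part; pose = tool yaw, tilt phi about part y through part point
tag,n,part=sys.argv[1:4]; d=np.load(f"{n}_{tag}.npz"); im=d["im"]; W=cloud(n,d["d"])
s=bot.read_state(); Rt=np.array(s["tcp_rot"]); p=np.array(s["position"]); yaw=np.arctan2(-Rt[0,1],Rt[1,1])
B,zt=(SHOE,.036) if part=="s" else (BRIDGE(25.5),.074)
hs=cv2.cvtColor(im,cv2.COLOR_RGB2HSV); v,u=np.mgrid[:384,:512]; c=px(n,p)
nr=np.hypot(u-c[0],v-c[1])<(45 if part=="s" else 75)
nr&=(np.linalg.norm(W-p,axis=-1)<(.085 if part=="s" else .14))
if part=="s": m=nr&(hs[...,2]>110)&(hs[...,1]<60)&(W[...,2]<p[2]+.02)
else: m=nr&((hs[...,0]<8)|(hs[...,0]>172))&(hs[...,1]>120)
dark=(hs[...,2]<75)&(hs[...,1]<100)&(np.linalg.norm(W-p,axis=-1)<.12)&(W[...,2]>p[2]-.006)
wgt=(~dark).astype(float)
def pose(x):
    R=Rz(yaw+(x[4] if len(x)>4 else 0))@Ry(-x[3]); piv=np.array([0,0,zt-.007])
    return R,p+Rz(yaw)@x[:3]-R@piv
def cost(x):
    R,t=pose(x); return (np.abs(sil(n,B,R,t)-m)*wgt).sum()
best=min((fit(cost,[0,0,.007,a],[.005,.005,.005,.15]) for a in(-.4,0,.4,.7)),key=lambda r:r[1])
print("offset x,y,z(part axes mm)",(best[0][:3]*1000).round(1),"tilt",np.degrees(best[0][3]).round(1),"cost",best[1],"mask",m.sum(),"tool",p,np.degrees(yaw))
R,t=pose(best[0]); print("underside middle",t)
E
python3 ft.py s2 scene s
```

```text
offset x,y,z(part axes mm) [-8.4  0.6 -7. ] tilt 0.6 cost 32.375 mask 534 tool [ 0.4011 -0.2649  0.1708] -13.483395407471347
underside middle [ 0.3934 -0.2625  0.1348]
```

```bash
cat > ck.py <<'E'
from h import *
for f,p in(("scene_s1",None),("scene_s2",np.array([.4011,-.2649,.1708]))):
    d=np.load(f+".npz"); im=d["im"].astype(int); W=cloud("scene",d["d"])
    w=im.min(-1)>185
    c=np.array([.399,-.269,.02]) if p is None else p-[0,0,.02]
    m=w&(np.linalg.norm(W-c,axis=-1)<.075)
    P=W[m]-c; print(f,m.sum()); h=np.histogram(P[:,2]*1000,bins=np.arange(-30,32,4)); print(h)
    a=np.radians(-13.5); X=P[:,0]*np.cos(a)+P[:,1]*np.sin(a); Y=-P[:,0]*np.sin(a)+P[:,1]*np.cos(a)
    for nm,q in(("y<-25",Y<-.025),("y>25",Y>.025),("rib",(abs(Y)<.022)&(P[:,2]>np.percentile(P[:,2],50)))):
        if q.sum()>3: print(nm,q.sum(),"x",np.percentile(X[q],[3,50,97])*1000,"y",np.percentile(Y[q],[3,97])*1000,"z",np.percentile(P[q,2],[5,50,95])*1000,"slope", np.polyfit(X[q],P[q,2],1)[0])
E
python3 ck.py
```

```text
scene_s1 254
(array([  0,   1,   2,   0,  42, 155,   2,   2,   2,   1,  15,  30,   2,
         0,   0]), array([-30, -26, -22, -18, -14, -10,  -6,  -2,   2,   6,  10,  14,  18,
        22,  26,  30]))
y<-25 131 x [-30.7059  -4.2809  20.5966] y [-51.8964 -25.8684] z [-11.0922  -8.7869  -7.1075] slope 0.006694543610911895
y>25 44 x [-16.1155  -4.1133   6.744 ] y [26.5831 52.5892] z [-18.876   -9.0676  -7.6059] slope 0.11334508648027679
rib 48 x [-21.571   -4.1345   9.9638] y [-20.9347  18.228 ] z [-7.3444 14.5869 17.0344] slope 0.040784312867732445
scene_s2 226
(array([  0,   0,   0,   2,   2,  58, 125,   0,   0,   0,   0,  14,  25,
         0,   0]), array([-30, -26, -22, -18, -14, -10,  -6,  -2,   2,   6,  10,  14,  18,
        22,  26,  30]))
y<-25 122 x [-32.4099  -7.0711  16.6369] y [-49.4101 -25.7541] z [-8.5637 -5.6645 -4.0611] slope -0.01589312311003931
y>25 35 x [-17.0412  -7.0808   4.4431] y [29.9377 48.8879] z [-8.034  -5.1551 -3.5801] slope 0.03431008911971688
rib 47 x [-30.5145  -8.6155   2.8137] y [-21.5903  20.0853] z [-4.7433 18.0551 20.2277] slope 0.2508149089161814
```

```bash
cat > tg.py <<'E'
from h import *; from fit import Rz,Ry,TILT
PSI=np.radians(-12.8); O=np.array([.549,.207,.066])
def tcp(xn,yn,zn,phi,piv,edge=None,dz=3.3):
    """part point 'edge' (mm, part axes) placed at nest coords (mm), part tilted phi deg; piv=(px,pz) -> TCP world"""
    e=np.array(edge if edge is not None else (0,0,0),float)
    N=O+Rz(PSI)@TILT@(np.array([xn,yn,zn])/1000)
    R=Rz(PSI)@Ry(-np.radians(phi))
    return N+R@((np.array([piv[0],0,piv[1]])-e)/1000)-[0,0,dz/1000]
def rel(T,yaw=-12.8,show=True):
    s=bot.read_state(); R=np.array(s["tcp_rot"]); p=np.array(s["position"])
    cur=np.degrees(np.arctan2(-R[0,1],R[1,1])); T=np.atleast_2d(T)
    d=np.diff(np.vstack([p,T]),axis=0)
    a=np.radians(yaw); Rn=np.array([[-np.cos(a),-np.sin(a),0],[-np.sin(a),np.cos(a),0],[0,0,-1]])
    print("at",p,"yaw",cur.round(2),"roll needed",(-np.radians(yaw-cur)).round(4),"F",np.array(s["force"]).round(1),"t",s["time_s"])
    for t,q in zip(T,d): print(t.round(4),"-> tool shift",(Rn.T@q*1000).round(1))
E
cat > p1.py <<'E'
from tg import *
piv=(2.5,32.7)
Ts=[tcp(38,-6,10,0,piv,(28,0,0))+[0,0,.03]]+[tcp(38,-6,10,f,piv,(28,0,0)) for f in(0,7,14,21,28)]
rel(Ts)
E
python3 p1.py
```

```text
at [ 0.4011 -0.2649  0.1708] yaw -13.48 roll needed -0.0119 F [ 2. -1.  1.] t 4.15
[0.5509 0.2004 0.1521] -> tool shift [-43.1 487.   18.8]
[0.5509 0.2004 0.1221] -> tool shift [ 0.  0. 30.]
[0.5472 0.2012 0.1187] -> tool shift [3.8 0.  3.4]
[0.544  0.202  0.1149] -> tool shift [ 3.4 -0.   3.8]
[0.5412 0.2026 0.1108] -> tool shift [2.9 0.  4.2]
[0.5389 0.2031 0.1063] -> tool shift [2.3 0.  4.5]
```

Call:
{"name": "move_arm", "arguments": {"increments": [{"xyz": [-4, 30, -20], "roll": -0.012, "grip": 40}, {"xyz": [-4, 39, 0], "roll": 0, "grip": 40}, {"xyz": [-4, 39, 0], "roll": 0, "grip": 40}, {"xyz": [-4, 39, 0], "roll": 0, "grip": 40}, {"xyz": [-4, 39, 0], "roll": 0, "grip": 40}]}}

```text
time_s: 4.57
position: [0.459, -0.0843, 0.1829]
tcp_rot: [[-0.975, 0.223, -0.002], [0.223, 0.975, 0.001], [0.002, 0.001, -1.0]]
force: [0.6, 0.0, -2.9]
opening: 0.497
grasp_force: 30.0
```

Call:
{"name": "move_arm", "arguments": {"increments": [{"xyz": [-4, 39, 0], "roll": 0, "grip": 40}, {"xyz": [-4, 39, 0], "roll": 0, "grip": 40}, {"xyz": [-4, 39, 0], "roll": 0, "grip": 40}, {"xyz": [-4, 39, 0], "roll": 0, "grip": 40}, {"xyz": [-4, 39, 0], "roll": 0, "grip": 40}]}}

```text
time_s: 4.98
position: [0.5215, 0.1014, 0.1824]
tcp_rot: [[-0.975, 0.222, -0.003], [0.222, 0.975, 0.0], [0.003, -0.0, -1.0]]
force: [0.8, -0.2, -3.3]
opening: 0.496
grasp_force: 30.0
```

Call:
{"name": "move_arm", "arguments": {"increments": [{"xyz": [-3, 39, 10], "roll": 0, "grip": 40}, {"xyz": [0, 30, 10], "roll": 0, "grip": 40}, {"xyz": [0, 0, 0], "roll": 0, "grip": 40}, {"xyz": [0, 0, 0], "roll": 0, "grip": 40}]}}

```text
time_s: 5.32
position: [0.539, 0.1673, 0.1615]
tcp_rot: [[-0.976, 0.218, -0.005], [0.218, 0.976, -0.0], [0.004, -0.001, -1.0]]
force: [-0.6, -0.5, -3.1]
opening: 0.497
grasp_force: 30.0
```

```bash
python3 p1.py; python3 shot.py s3 scene 210 110 130 100 6; python3 ft.py s3 scene s
```

```text
at [0.539  0.1673 0.1615] yaw -12.61 roll needed 0.0034 F [-0.6 -0.5 -3.1] t 5.3167
[0.5509 0.2004 0.1521] -> tool shift [-4.3 34.9  9.5]
[0.5509 0.2004 0.1221] -> tool shift [ 0.  0. 30.]
[0.5472 0.2012 0.1187] -> tool shift [3.8 0.  3.4]
[0.544  0.202  0.1149] -> tool shift [ 3.4 -0.   3.8]
[0.5412 0.2026 0.1108] -> tool shift [2.9 0.  4.2]
[0.5389 0.2031 0.1063] -> tool shift [2.3 0.  4.5]
offset x,y,z(part axes mm) [-11.4   6.4  -6.9] tilt 0.4 cost 22.125 mask 299 tool [0.5393 0.1661 0.162 ] -12.710937882817534
underside middle [0.5297 0.1748 0.1261]
```

View pics/s3.png

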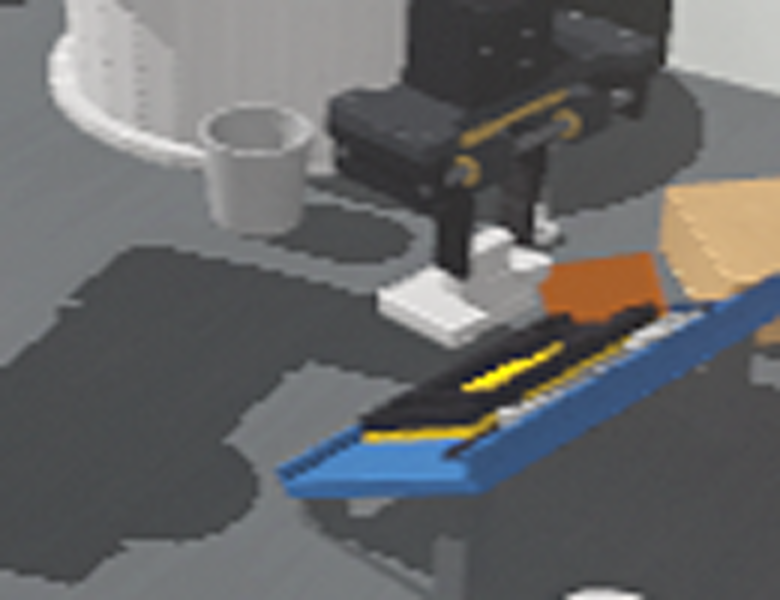

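```bash
cat > ck2.py <<'E'
import sys; from h import *
d=np.load(sys.argv[1]); im=d["im"].astype(int); W=cloud("scene",d["d"])
s=bot.read_state(); p=np.array(s["position"]); print(p)
D=W-p; r=np.linalg.norm(D,axis=-1); a=np.radians(-12.7)
X=(D[...,0]*np.cos(a)+D[...,1]*np.sin(a))*1000; Y=(-D[...,0]*np.sin(a)+D[...,1]*np.cos(a))*1000; Z=D[...,2]*1000
w=(im.min(-1)>150)&(r<.08)
for nm,q in(("plate y<-25",w&(Y<-25)),("tongue",w&(Y>24)),("rib",w&(abs(Y)<24)&(Z>-12)),("ribtop",w&(abs(Y)<24)&(Z>-4))):
    if q.sum()>3: print(nm,q.sum(),"x",np.percentile(X[q],[3,50,97]).round(1),"y",np.percentile(Y[q],[3,97]).round(1),"z",np.percentile(Z[q],[3,50,97]).round(1),"dz/dx",np.polyfit(X[q],Z[q],1)[0].round(3))
f=(im.max(-1)<70)&(r<.1)&(Z<40)&(Z>-25)
for nm,q in(("finger-",f&(Y<-15)),("finger+",f&(Y>15))):
    if q.sum()>3: print(nm,q.sum(),"x",np.percentile(X[q],[3,50,97]).round(1),"y",np.percentile(Y[q],[3,97]).round(1),"zmin",np.percentile(Z[q],[1,5]).round(1))
E
python3 ck2.py scene_s3.npz
```

```text
[0.5393 0.1661 0.162 ]
plate y<-25 100 x [-30.6  -3.4  21.5] y [-51.5 -27. ] z [-28.1 -19.7 -16.5] dz/dx -0.009
tongue 18 x [-12.9   0.4   8. ] y [28.6 46.3] z [-20.6 -18.6 -17.3] dz/dx -0.005
rib 26 x [-12.1  -2.    4.8] y [-22.2  20.9] z [-11.4   5.    7.5] dz/dx 0.253
ribtop 20 x [-8.6 -2.   5.8] y [-7. 21.] z [0.9 5.5 7.5] dz/dx -0.199
finger- 54 x [-8.5  5.1 11.5] y [-36.  -23.6] zmin [1.  5.4]
finger+ 56 x [-7.3  5.8 11.3] y [18.3 30.4] zmin [0.7 4.4]
```

Call:
{"name": "move_arm", "arguments": {"increments": [{"xyz": [-2, 17, 5], "roll": 0, "grip": 40}, {"xyz": [-2, 17, 10], "roll": 0, "grip": 40}, {"xyz": [0, 0, 15], "roll": 0, "grip": 40}, {"xyz": [0, 0, 0], "roll": 0, "grip": 40}, {"xyz": [0, 0, 0], "roll": 0, "grip": 40}]}}

```text
time_s: 5.78
position: [0.5511, 0.1964, 0.1325]
tcp_rot: [[-0.975, 0.223, -0.004], [0.223, 0.975, -0.001], [0.003, -0.002, -1.0]]
force: [-0.2, -0.6, -2.5]
opening: 0.502
grasp_force: 30.0
```

```bash
python3 p1.py
```

```text
at [0.5511 0.1964 0.1325] yaw -12.91 roll needed -0.0019 F [-0.2 -0.6 -2.5] t 5.7833
[0.5509 0.2004 0.1521] -> tool shift [  1.1   3.9 -19.6]
[0.5509 0.2004 0.1221] -> tool shift [ 0.  0. 30.]
[0.5472 0.2012 0.1187] -> tool shift [3.8 0.  3.4]
[0.544  0.202  0.1149] -> tool shift [ 3.4 -0.   3.8]
[0.5412 0.2026 0.1108] -> tool shift [2.9 0.  4.2]
[0.5389 0.2031 0.1063] -> tool shift [2.3 0.  4.5]
```

Call:
{"name": "move_arm", "arguments": {"increments": [{"xyz": [1, 4, 4], "roll": 0, "grip": 40}, {"xyz": [0, 0, 4], "roll": 0, "grip": 40}, {"xyz": [0, 0, 0], "roll": 0, "grip": 40}]}}

```text
time_s: 6.03
position: [0.5522, 0.2016, 0.125]
tcp_rot: [[-0.975, 0.223, -0.001], [0.223, 0.975, -0.0], [0.001, -0.0, -1.0]]
force: [-0.5, 0.4, -2.8]
opening: 0.498
grasp_force: 30.0
```

Call:
{"name": "move_arm", "arguments": {"increments": [{"xyz": [0, 0, 1], "roll": 0, "grip": 40}, {"xyz": [0, 0, 1], "roll": 0, "grip": 40}, {"xyz": [0, 0, 1], "roll": 0, "grip": 40}]}}

```text
time_s: 6.28
position: [0.5521, 0.2021, 0.1226]
tcp_rot: [[-0.975, 0.222, -0.001], [0.222, 0.975, 0.0], [0.001, -0.0, -1.0]]
force: [-2.8, 0.6, 2.7]
opening: 0.496
grasp_force: 30.0
```

Call:
{"name": "move_arm", "arguments": {"increments": [{"xyz": [2, 0, 2], "roll": 0, "grip": 40}, {"xyz": [2, 0, 2], "roll": 0, "grip": 40}, {"xyz": [0, 0, 0], "roll": 0, "grip": 40}]}}

```text
time_s: 6.53
position: [0.5486, 0.203, 0.1188]
tcp_rot: [[-0.975, 0.221, 0.001], [0.221, 0.975, -0.0], [-0.001, 0.0, -1.0]]
force: [-1.5, -0.2, 4.7]
opening: 0.496
grasp_force: 30.0
```

Call:
{"name": "move_arm", "arguments": {"increments": [{"xyz": [1.7, 0, 2], "roll": 0, "grip": 40}, {"xyz": [1.7, 0, 2], "roll": 0, "grip": 40}, {"xyz": [0, 0, 0], "roll": 0, "grip": 40}]}}

```text
time_s: 6.78
position: [0.5453, 0.2038, 0.1144]
tcp_rot: [[-0.975, 0.222, 0.001], [0.222, 0.975, 0.0], [-0.001, 0.0, -1.0]]
force: [-1.0, 0.1, 3.8]
opening: 0.496
grasp_force: 30.0
```

Call:
{"name": "move_arm", "arguments": {"increments": [{"xyz": [1.5, 0, 2], "roll": 0, "grip": 40}, {"xyz": [1.5, 0, 2], "roll": 0, "grip": 40}, {"xyz": [0, 0, 0], "roll": 0, "grip": 40}]}}

```text
time_s: 7.03
position: [0.5426, 0.2044, 0.1099]
tcp_rot: [[-0.975, 0.222, 0.001], [0.222, 0.975, 0.0], [-0.001, 0.0, -1.0]]
force: [-0.9, -0.3, 2.5]
opening: 0.495
grasp_force: 30.0
```

Call:
{"name": "move_arm", "arguments": {"increments": [{"xyz": [1.2, 0, 2], "roll": 0, "grip": 40}, {"xyz": [1.1, 0, 2], "roll": 0, "grip": 40}, {"xyz": [0, 0, 0], "roll": 0, "grip": 40}]}}

```text
time_s: 7.28
position: [0.541, 0.2048, 0.1067]
tcp_rot: [[-0.975, 0.222, 0.002], [0.222, 0.975, -0.0], [-0.002, 0.0, -1.0]]
force: [-0.6, -0.9, 5.6]
opening: 0.499
grasp_force: 30.0
```

```bash
python3 p1.py; python3 shot.py s4 scene 210 110 130 100 6; python3 ft.py s4 scene s
```

```text
at [0.541  0.2048 0.1067] yaw -12.81 roll needed -0.0002 F [-0.6 -0.9  5.6] t 7.2833
[0.5509 0.2004 0.1521] -> tool shift [-10.7  -2.1 -45.4]
[0.5509 0.2004 0.1221] -> tool shift [ 0.  0. 30.]
[0.5472 0.2012 0.1187] -> tool shift [3.8 0.  3.4]
[0.544  0.202  0.1149] -> tool shift [ 3.4 -0.   3.8]
[0.5412 0.2026 0.1108] -> tool shift [2.9 0.  4.2]
[0.5389 0.2031 0.1063] -> tool shift [2.3 0.  4.5]
offset x,y,z(part axes mm) [-0.4 -4.7  1.5] tilt 27.9 cost 52.5 mask 250 tool [0.541  0.2047 0.1067] -12.814946269680025
underside middle [0.5528 0.1972 0.0825]
```

View pics/s4.png

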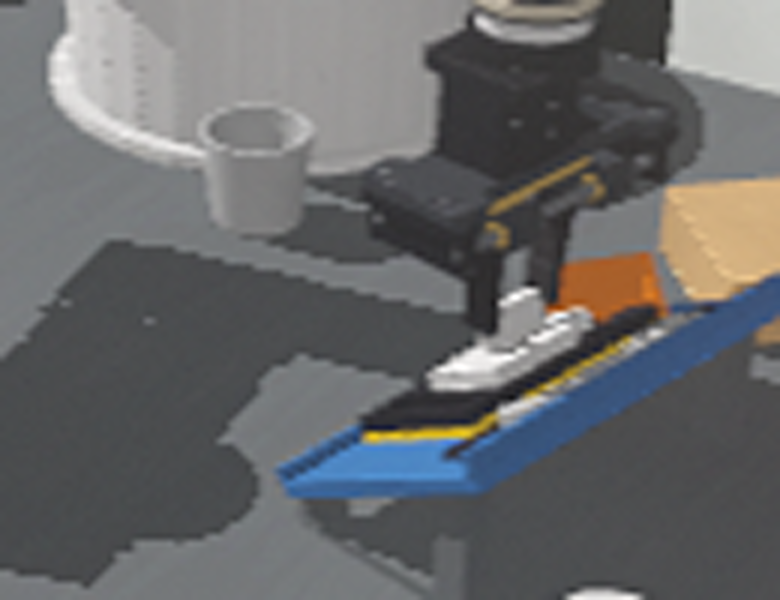

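The shoe has pivoted to 28° and lies on the black nest top (crop pixel ~(510,345)), with low force. Next I'll lift slightly along the slope normal, shift it over its cut-out, and lower it while watching the force.

Call:
{"name": "move_arm", "arguments": {"increments": [{"xyz": [1, 0, -2], "roll": 0, "grip": 40}, {"xyz": [3, 1, 1], "roll": 0, "grip": 40}, {"xyz": [3, 1, 1.5], "roll": 0, "grip": 40}, {"xyz": [3, 1, 1.5], "roll": 0, "grip": 40}, {"xyz": [2, 1, 1], "roll": 0, "grip": 40}]}}

```text
time_s: 7.75
position: [0.5277, 0.2115, 0.102]
tcp_rot: [[-0.975, 0.222, -0.003], [0.222, 0.975, -0.0], [0.003, -0.001, -1.0]]
force: [0.5, -0.2, -3.5]
opening: 0.492
grasp_force: 30.0
```

```bash
cat > p2.py <<'E'
from tg import *
import sys
T0=tcp(0,0,0,28,(2.5,32.7)); rel(T0)
p=np.array(bot.read_state()["position"]); Nn=Rz(PSI)@TILT; print("shoe in nest coords by model",(Nn.T@(p-T0)*1000).round(1))
E
python3 p2.py; python3 shot.py s5 top 158 150 92 66 7
```

```text
at [0.5277 0.2115 0.102 ] yaw -12.81 roll needed -0.0002 F [ 0.5 -0.2 -3.5] t 7.75
[0.5362 0.2099 0.0927] -> tool shift [-8.6  0.3  9.3]
shoe in nest coords by model [-3.2 -0.3 12.2]
```

View pics/s5.png

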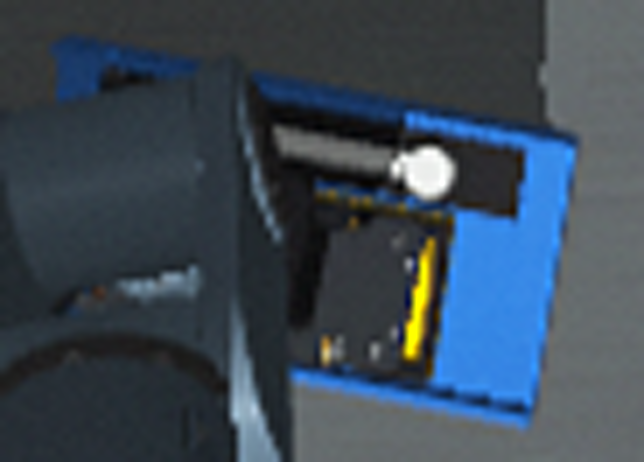

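The top view shows only the gripper over the nest, with the shoe hidden under it. I'll go on by touch.

Call:
{"name": "move_arm", "arguments": {"increments": [{"xyz": [-2.7, 0, -1.4], "roll": 0, "grip": 40}, {"xyz": [-0.5, 0, 1], "roll": 0, "grip": 40}, {"xyz": [-0.5, 0, 1], "roll": 0, "grip": 40}, {"xyz": [0, 0, 0], "roll": 0, "grip": 40}]}}

```text
time_s: 8.13
position: [0.5333, 0.2105, 0.1024]
tcp_rot: [[-0.975, 0.222, 0.0], [0.222, 0.975, 0.0], [-0.0, 0.0, -1.0]]
force: [-0.3, -0.4, -3.2]
opening: 0.498
grasp_force: 30.0
```

Call:
{"name": "move_arm", "arguments": {"increments": [{"xyz": [-0.5, 0, 1], "roll": 0, "grip": 40}, {"xyz": [-0.5, 0, 1], "roll": 0, "grip": 40}, {"xyz": [0, 0, 0], "roll": 0, "grip": 40}]}}

```text
time_s: 8.38
position: [0.5339, 0.2102, 0.1004]
tcp_rot: [[-0.975, 0.222, -0.0], [0.222, 0.975, -0.0], [0.0, -0.0, -1.0]]
force: [0.4, 0.1, -2.8]
opening: 0.498
grasp_force: 30.0
```

```bash
python3 p2.py
```

```text
at [0.5339 0.2102 0.1004] yaw -12.83 roll needed -0.0005 F [ 0.4  0.1 -2.8] t 8.3833
[0.5362 0.2099 0.0927] -> tool shift [-2.3  0.2  7.6]
shoe in nest coords by model [ 1.6 -0.2  7.8]
```

Call:
{"name": "move_arm", "arguments": {"increments": [{"xyz": [-0.5, 0, 1], "roll": 0, "grip": 40}, {"xyz": [-0.5, 0, 1], "roll": 0, "grip": 40}, {"xyz": [0, 0, 0], "roll": 0, "grip": 40}]}}

```text
time_s: 8.63
position: [0.5349, 0.2101, 0.0983]
tcp_rot: [[-0.975, 0.222, -0.0], [0.222, 0.975, -0.0], [0.0, -0.0, -1.0]]
force: [-0.5, -0.6, -2.5]
opening: 0.494
grasp_force: 30.0
```

Call:
{"name": "move_arm", "arguments": {"increments": [{"xyz": [-0.5, 0, 1], "roll": 0, "grip": 40}, {"xyz": [-0.5, 0, 1], "roll": 0, "grip": 40}, {"xyz": [0, 0, 0], "roll": 0, "grip": 40}]}}

```text
time_s: 8.88
position: [0.5359, 0.2099, 0.0964]
tcp_rot: [[-0.975, 0.222, -0.0], [0.222, 0.975, -0.0], [0.0, -0.0, -1.0]]
force: [-0.5, 0.0, -3.3]
opening: 0.498
grasp_force: 30.0
```

```bash
python3 p2.py
```

```text
at [0.5359 0.2099 0.0964] yaw -12.82 roll needed -0.0004 F [-0.5  0.  -3.3] t 8.8833
[0.5362 0.2099 0.0927] -> tool shift [-0.3  0.1  3.6]
shoe in nest coords by model [ 1.4 -0.1  3.3]
```

Call:
{"name": "move_arm", "arguments": {"increments": [{"xyz": [-0.5, 0, 1], "roll": 0, "grip": 40}, {"xyz": [-0.5, 0, 1], "roll": 0, "grip": 40}, {"xyz": [0, 0, 0], "roll": 0, "grip": 40}]}}

```text
time_s: 9.13
position: [0.5368, 0.2097, 0.0944]
tcp_rot: [[-0.975, 0.222, -0.0], [0.222, 0.975, -0.0], [0.0, -0.0, -1.0]]
force: [0.4, 0.1, -2.2]
opening: 0.494
grasp_force: 30.0
```

Call:
{"name": "move_arm", "arguments": {"increments": [{"xyz": [-0.5, 0, 1], "roll": 0, "grip": 40}, {"xyz": [0, 0, 0], "roll": 0, "grip": 40}]}}

```text
time_s: 9.3
position: [0.5365, 0.2097, 0.0935]
tcp_rot: [[-0.975, 0.222, -0.002], [0.222, 0.975, 0.0], [0.002, -0.0, -1.0]]
force: [-1.5, 0.7, -0.8]
opening: 0.498
grasp_force: 30.0
```

Call:
{"name": "move_arm", "arguments": {"increments": [{"xyz": [-0.5, 0, 1], "roll": 0, "grip": 40}, {"xyz": [0, 0, 0], "roll": 0, "grip": 40}]}}

```text
time_s: 9.47
position: [0.5361, 0.2098, 0.0927]
tcp_rot: [[-0.975, 0.222, -0.003], [0.222, 0.975, 0.0], [0.003, -0.0, -1.0]]
force: [-4.5, 0.5, 2.9]
opening: 0.497
grasp_force: 30.0
```

```bash
python3 p2.py
```

```text
at [0.5361 0.2098 0.0927] yaw -12.83 roll needed -0.0005 F [-4.5  0.5  2.9] t 9.4667
[0.5362 0.2099 0.0927] -> tool shift [-0.   0.1 -0.1]
shoe in nest coords by model [-0.1 -0.1 -0.1]
```

Call:
{"name": "move_arm", "arguments": {"increments": [{"xyz": [0.3, 0, 0.7], "roll": 0, "grip": 40}, {"xyz": [0, 0, 0], "roll": 0, "grip": 40}]}}

```text
time_s: 9.63
position: [0.536, 0.2098, 0.0922]
tcp_rot: [[-0.975, 0.222, -0.003], [0.222, 0.975, 0.0], [0.003, -0.0, -1.0]]
force: [-5.1, 1.0, 3.9]
opening: 0.496
grasp_force: 30.0
```

```bash
python3 p2.py; python3 shot.py s6 scene 210 110 130 100 6; python3 ft.py s6 scene s
```

```text
at [0.536  0.2098 0.0922] yaw -12.82 roll needed -0.0003 F [-5.1  1.   3.9] t 9.6333
[0.5362 0.2099 0.0927] -> tool shift [-0.2  0.1 -0.5]
shoe in nest coords by model [-0.4 -0.1 -0.4]
offset x,y,z(part axes mm) [-1.9 -1.9  0.7] tilt 27.3 cost 63.9375 mask 174 tool [0.536  0.2098 0.0923] -12.817734567518015
underside middle [0.5466 0.2054 0.0672]
```

Call:
{"name": "move_arm", "arguments": {"increments": [{"xyz": [0, 0, 0], "roll": 0, "grip": 53}, {"xyz": [0, 0, 0], "roll": 0, "grip": 60}, {"xyz": [0, 0, 0], "roll": 0, "grip": 66}, {"xyz": [0, 0, 0], "roll": 0, "grip": 66}]}}

```text
time_s: 10.02
position: [0.5387, 0.2095, 0.0921]
tcp_rot: [[-0.975, 0.222, 0.002], [0.222, 0.975, 0.0], [-0.002, 0.001, -1.0]]
force: [-0.0, -0.1, 0.5]
opening: 0.632
grasp_force: 0.0
```

Call:
{"name": "move_arm", "arguments": {"increments": [{"xyz": [0, 0, -10], "roll": 0, "grip": 70}, {"xyz": [0, 0, -25], "roll": 0, "grip": 80}, {"xyz": [0, 0, -30], "roll": 0, "grip": 85}, {"xyz": [0, 0, -30], "roll": 0, "grip": 85}, {"xyz": [0, -30, -10], "roll": 0, "grip": 85}]}}

```text
time_s: 10.43
position: [0.5354, 0.1838, 0.2023]
tcp_rot: [[-0.976, 0.218, 0.013], [0.218, 0.976, 0.004], [-0.011, 0.006, -1.0]]
force: [0.4, -0.8, 1.1]
opening: 0.835
grasp_force: 0.0
```

Call:
{"name": "move_arm", "arguments": {"increments": [{"xyz": [0, -39, 0], "roll": 0, "grip": 85}, {"xyz": [0, -39, 0], "roll": 0, "grip": 85}, {"xyz": [0, -39, 0], "roll": 0, "grip": 85}, {"xyz": [0, -39, 0], "roll": 0, "grip": 85}, {"xyz": [0, -39, 0], "roll": 0, "grip": 85}]}}

```text
time_s: 10.85
position: [0.4874, -0.0116, 0.1979]
tcp_rot: [[-0.975, 0.221, 0.002], [0.221, 0.975, -0.001], [-0.002, -0.0, -1.0]]
force: [0.9, -0.1, -1.3]
opening: 0.852
grasp_force: 0.0
```

```bash
python3 shot.py s7 top 158 150 92 66 7; python3 go.py .569 -.313 .13 -13.4
python3 - <<'E'
from fit import *
d=np.load("top_s7.npz"); im=d["im"].astype(np.float32); W=cloud("top",d["d"])
# shoe home check: silhouettes of shoe vs bright-neutral mask, fit in-plane shift + height
m=(im.min(-1)>120)&(im.max(-1)-im.min(-1)<60); v,u=np.mgrid[:384,:512]; m&=(u>170)&(u<222)&(v>178)&(v<206)
R=Rz(np.radians(-12.8))@TILT; O=np.array([.549,.207,.066])
c=lambda x:np.abs(sil("top",SHOE,R,O+R@np.array([x[0],x[1],0]))-m).sum()
print(fit(c,[0,0],[.004,.004]),m.sum())
P=(W[m]-O)@R*1000; print(np.nanpercentile(P[:,2],[5,30,50,90]))
E
```

```text
tool shift [-146.7 -268.5   69.3] roll 0.0069 cur yaw -13.0 [ 0.4865 -0.018   0.1977]
if rolled first: [-148.7 -267.8   67.7]
(array([-0.002 , -0.0009]), np.float64(66.8125)) 294
[ 6.5132  9.8364 11.3162 33.308 ]
```

View pics/s7.png

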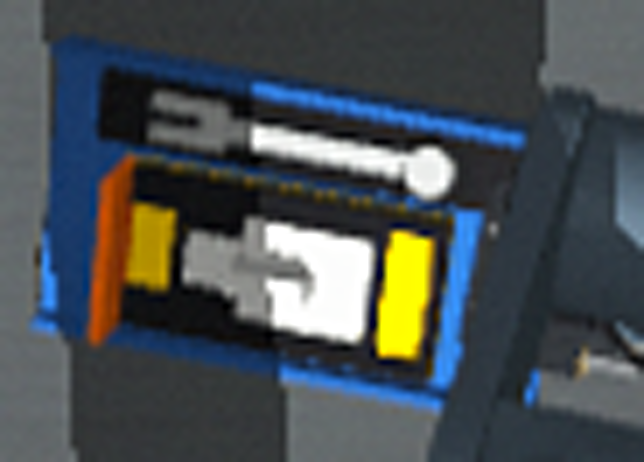

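The shoe is seated. Its plate top measures about 11 mm over floor level, against 12 expected, and the tongue points toward the orange stop at the left of the crop. On to the bridge.

Call:
{"name": "move_arm", "arguments": {"increments": [{"xyz": [-10, -38, 0], "roll": 0.007, "grip": 85}, {"xyz": [-10, -38, 0], "roll": 0, "grip": 85}, {"xyz": [-15, -38, 0], "roll": 0, "grip": 85}, {"xyz": [-18, -36, 0], "roll": 0, "grip": 85}, {"xyz": [-20, -34, 5], "roll": 0, "grip": 85}]}}

```text
time_s: 11.32
position: [0.5173, -0.2082, 0.1935]
tcp_rot: [[-0.973, 0.23, 0.002], [0.23, 0.973, -0.002], [-0.003, -0.001, -1.0]]
force: [0.9, 0.5, -0.4]
opening: 0.845
grasp_force: 0.0
```

Call:
{"name": "move_arm", "arguments": {"increments": [{"xyz": [-22, -33, 5], "roll": 0, "grip": 85}, {"xyz": [-25, -30, 5], "roll": 0, "grip": 85}, {"xyz": [-25, -21, 10], "roll": 0, "grip": 85}, {"xyz": [-4, 0, 15], "roll": 0, "grip": 85}, {"xyz": [0, 0, 0], "roll": 0, "grip": 85}]}}

```text
time_s: 11.73
position: [0.5714, -0.3058, 0.1543]
tcp_rot: [[-0.973, 0.231, -0.002], [0.231, 0.973, 0.002], [0.003, 0.001, -1.0]]
force: [-0.8, -0.2, -0.3]
opening: 0.852
grasp_force: 0.0
```

Call:
{"name": "move_arm", "arguments": {"increments": [{"xyz": [0, 0, 0], "roll": 0, "grip": 85}, {"xyz": [0, 0, 0], "roll": 0, "grip": 85}]}}

```text
time_s: 11.9
position: [0.5709, -0.3033, 0.1572]
tcp_rot: [[-0.974, 0.228, -0.001], [0.228, 0.974, 0.001], [0.001, 0.001, -1.0]]
force: [0.4, 0.1, 0.6]
opening: 0.849
grasp_force: 0.0
```

```bash
python3 go.py .569 -.313 .064 -13.4; python3 shot.py s8 scene 150 150 130 100 6
cat > ck3.py <<'E'
import sys; from h import *
d=np.load(sys.argv[1]); im=d["im"].astype(int); W=cloud("scene",d["d"])
s=bot.read_state(); p=np.array(s["position"]); R=np.array(s["tcp_rot"]); a=np.arctan2(-R[0,1],R[1,1]); print(p)
D=W-p; r=np.linalg.norm(D,axis=-1)
X=(D[...,0]*np.cos(a)+D[...,1]*np.sin(a))*1000; Y=(-D[...,0]*np.sin(a)+D[...,1]*np.cos(a))*1000; Z=D[...,2]*1000
hs=cv2.cvtColor(d["im"],cv2.COLOR_RGB2HSV); red=((hs[...,0]<8)|(hs[...,0]>172))&(hs[...,1]>120)&(np.hypot(X,Y)<110)
zt=np.percentile(Z[red],97); print("top z rel",zt)
rib=red&(abs(Z-zt)<4); print("rib top",rib.sum(),"x",np.percentile(X[rib],[3,50,97]).round(1),"y",np.percentile(Y[rib],[3,97]).round(1))
l=red&(abs(Z-zt+24)<5); print("deck",l.sum(),"x",np.percentile(X[l],[3,97]).round(1),"y",np.percentile(Y[l],[1,99]).round(1))
f=(im.max(-1)<70)&(abs(X)<20)&(abs(Y)<70)&(Z<40)&(Z>-10)
for nm,q in(("finger-",f&(Y<-15)),("finger+",f&(Y>15))):
    if q.sum()>3: print(nm,q.sum(),"x",np.percentile(X[q],[3,50,97]).round(1),"y",np.percentile(Y[q],[3,97]).round(1),"zmin",np.percentile(Z[q],[1,5]).round(1))
E
python3 ck3.py scene_s8.npz
```

```text
tool shift [-0.4 -9.9 93.2] roll 0.004 cur yaw -13.17 [ 0.5709 -0.3033  0.1572]
if rolled first: [-0.4 -9.8 93.2]
[ 0.5712 -0.3034  0.1577]
top z rel -84.5455582581617
rib top 100 x [-8.9 -0.5  6.2] y [-34.7  12.7]
deck 779 x [-26.9  25.3] y [-90.5  67.4]
finger- 83 x [-8.   7.3 11.1] y [-50.9 -38.8] zmin [-0.4  2.6]
finger+ 92 x [-7.9  7.2 11.3] y [34.  44.8] zmin [0.5 2.5]
```

View pics/s8.png

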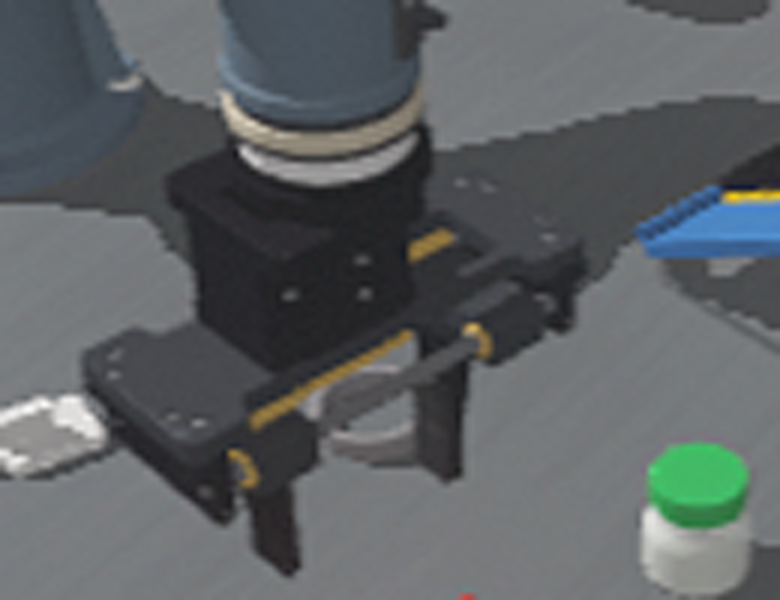

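The gripper stands above the bridge, which lies just below this crop. The depth data puts the bridge about 10 mm to tool −y and 2 mm to part −x. I'll shift by that and descend.

Call:
{"name": "move_arm", "arguments": {"increments": [{"xyz": [1, -5, 20], "roll": 0.004, "grip": 85}, {"xyz": [0.5, -5, 20], "roll": 0, "grip": 85}, {"xyz": [0, 0, 20], "roll": 0, "grip": 85}, {"xyz": [0, 0, 15], "roll": 0, "grip": 85}, {"xyz": [0, 0, 5], "roll": 0, "grip": 85}]}}

```text
time_s: 12.37
position: [0.5665, -0.3123, 0.0757]
tcp_rot: [[-0.973, 0.232, -0.003], [0.232, 0.973, 0.002], [0.003, 0.002, -1.0]]
force: [-0.7, 1.1, -0.2]
opening: 0.852
grasp_force: 0.0
```

Call:
{"name": "move_arm", "arguments": {"increments": [{"xyz": [0, 0, 0], "roll": 0, "grip": 85}, {"xyz": [0, 0, 0], "roll": 0, "grip": 85}]}}

```text
time_s: 12.53
position: [0.5683, -0.3139, 0.078]
tcp_rot: [[-0.973, 0.232, 0.001], [0.232, 0.973, -0.001], [-0.001, -0.001, -1.0]]
force: [-0.2, -0.6, 0.8]
opening: 0.851
grasp_force: 0.0
```

Call:
{"name": "move_arm", "arguments": {"increments": [{"xyz": [0, 0, 7], "roll": 0, "grip": 85}, {"xyz": [0, 0, 6], "roll": 0, "grip": 75}, {"xyz": [0, 0, 0], "roll": 0, "grip": 65}, {"xyz": [0, 0, 0], "roll": 0, "grip": 60}, {"xyz": [0, 0, 0], "roll": 0, "grip": 50}]}}

```text
time_s: 12.95
position: [0.5679, -0.3142, 0.064]
tcp_rot: [[-0.973, 0.233, 0.0], [0.233, 0.973, 0.0], [-0.0, 0.0, -1.0]]
force: [2.4, 5.6, 0.3]
opening: 0.634
grasp_force: 2.4
```

Call:
{"name": "move_arm", "arguments": {"increments": [{"xyz": [0, 0, 0], "roll": 0, "grip": 45}, {"xyz": [0, 0, 0], "roll": 0, "grip": 45}, {"xyz": [0, 0, 0], "roll": 0, "grip": 45}]}}

```text
time_s: 13.2
position: [0.5679, -0.3133, 0.0639]
tcp_rot: [[-0.972, 0.233, 0.0], [0.233, 0.972, 0.001], [0.0, 0.001, -1.0]]
force: [1.0, 2.7, 0.4]
opening: 0.567
grasp_force: 30.0
```

Call:
{"name": "move_arm", "arguments": {"increments": [{"xyz": [0, 0, -5], "roll": 0, "grip": 45}, {"xyz": [0, 0, -15], "roll": 0, "grip": 45}, {"xyz": [0, 0, -25], "roll": 0, "grip": 45}, {"xyz": [0, 0, -35], "roll": 0, "grip": 45}, {"xyz": [0, 0, -35], "roll": 0, "grip": 45}]}}

```text
time_s: 13.62
position: [0.566, -0.3139, 0.1779]
tcp_rot: [[-0.973, 0.233, -0.005], [0.233, 0.973, 0.002], [0.005, 0.001, -1.0]]
force: [-0.0, -0.2, -5.2]
opening: 0.569
grasp_force: 30.0
```

Call:
{"name": "move_arm", "arguments": {"increments": [{"xyz": [0, 0, -35], "roll": 0, "grip": 45}, {"xyz": [0, 0, -15], "roll": 0, "grip": 45}, {"xyz": [0, 0, 0], "roll": 0, "grip": 45}, {"xyz": [0, 0, 0], "roll": 0, "grip": 45}, {"xyz": [0, 0, 0], "roll": 0, "grip": 45}]}}

```text
time_s: 14.03
position: [0.566, -0.3133, 0.2263]
tcp_rot: [[-0.973, 0.233, -0.005], [0.233, 0.973, 0.003], [0.005, 0.002, -1.0]]
force: [0.8, 0.3, -5.8]
opening: 0.566
grasp_force: 30.0
```

```bash
python3 shot.py s9 scene 110 90 170 125 4; python3 ck3.py scene_s9.npz; python3 ft.py s9 scene b
cat > p3.py <<'E'
from tg import *
piv=(2,69)
E=(34,0,0)
Ts=[tcp(42,0,10,0,piv,E,5)+[0,0,.06]]+[tcp(42,0,10,f,piv,E,5) for f in(0,7,14,21,28)]
rel(Ts)
T0=tcp(0,0,0,28,piv,None,5); print("home",T0)
p=np.array(bot.read_state()["position"]); print("bridge in nest coords if tilted 28:",((Rz(PSI)@TILT).T@(p-T0)*1000).round(1))
E
python3 p3.py
```

```text
[ 0.5659 -0.3132  0.2258]
top z rel 9.58785110641342
rib top 101 x [-7.6  2.1  7.6] y [-21.   23.2]
deck 827 x [-24.4  26.8] y [-81.7  75.9]
finger- 88 x [-7.4  7.9 11.2] y [-39.4 -27.4] zmin [1.7 5.6]
finger+ 88 x [-7.1  8.1 11.3] y [22.7 33.6] zmin [2.2 5.1]
offset x,y,z(part axes mm) [-4.9  2.5 -2.5] tilt -4.0 cost 88.875 mask 1503 tool [ 0.5659 -0.3132  0.2258] -13.464209122735618
underside middle [ 0.5572 -0.3085  0.1564]
at [ 0.5659 -0.3132  0.2258] yaw -13.46 roll needed -0.0116 F [-0.   0.1 -6.7] t 14.0833
[0.5494 0.2069 0.2185] -> tool shift [131.4 503.5   7.2]
[0.5494 0.2069 0.1585] -> tool shift [ 0.  0. 60.]
[0.5414 0.2087 0.1541] -> tool shift [ 8.2 -0.   4.4]
[0.534  0.2104 0.1488] -> tool shift [7.6 0.  5.4]
[0.5273 0.2119 0.1425] -> tool shift [ 6.9 -0.   6.3]
[0.5214 0.2133 0.1354] -> tool shift [ 6. -0.  7.]
home [0.5191 0.2138 0.1229]
bridge in nest coords if tilted 28: [ 191.7 -503.5   14.6]
```

View pics/s9.png

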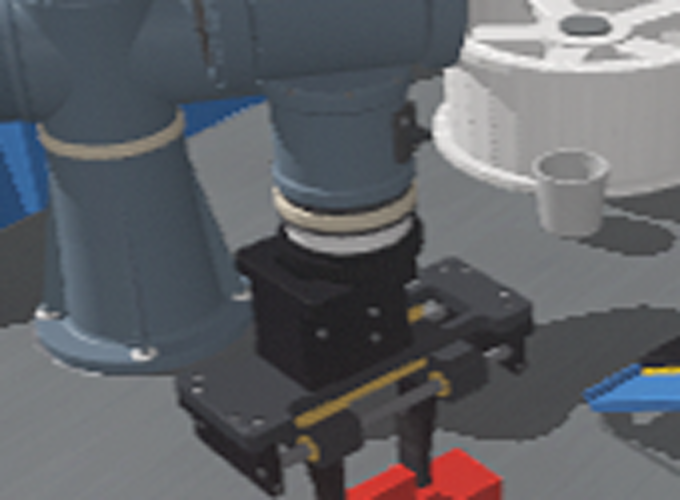

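Call:
{"name": "move_arm", "arguments": {"increments": [{"xyz": [8, 28, -5], "roll": -0.012, "grip": 45}, {"xyz": [10, 38, 0], "roll": 0, "grip": 45}, {"xyz": [10, 38, 0], "roll": 0, "grip": 45}, {"xyz": [10, 38, 0], "roll": 0, "grip": 45}, {"xyz": [10, 38, 0], "roll": 0, "grip": 45}]}}

```text
time_s: 14.5
position: [0.5593, -0.1261, 0.2313]
tcp_rot: [[-0.975, 0.222, -0.005], [0.222, 0.975, 0.002], [0.005, 0.001, -1.0]]
force: [1.2, -0.1, -4.8]
opening: 0.572
grasp_force: 30.0
```

Call:
{"name": "move_arm", "arguments": {"increments": [{"xyz": [10, 38, 0], "roll": 0, "grip": 45}, {"xyz": [10, 38, 0], "roll": 0, "grip": 45}, {"xyz": [10, 38, 0], "roll": 0, "grip": 45}, {"xyz": [10, 38, 0], "roll": 0, "grip": 45}, {"xyz": [10, 38, 0], "roll": 0, "grip": 45}]}}

```text
time_s: 14.92
position: [0.5526, 0.0701, 0.2316]
tcp_rot: [[-0.975, 0.221, -0.004], [0.221, 0.975, 0.0], [0.004, -0.001, -1.0]]
force: [1.5, 0.9, -6.2]
opening: 0.568
grasp_force: 30.0
```

Call:
{"name": "move_arm", "arguments": {"increments": [{"xyz": [10, 37, 0], "roll": 0, "grip": 45}, {"xyz": [10, 30, 0], "roll": 0, "grip": 45}, {"xyz": [0, 0, 0], "roll": 0, "grip": 45}, {"xyz": [0, 0, 0], "roll": 0, "grip": 45}]}}

```text
time_s: 15.25
position: [0.5478, 0.1398, 0.2317]
tcp_rot: [[-0.976, 0.217, -0.004], [0.217, 0.976, -0.001], [0.004, -0.002, -1.0]]
force: [0.7, -0.8, -6.1]
opening: 0.568
grasp_force: 30.0
```

```bash
sed -i 's/piv=(2,69)/piv=(1,69)/; s/tcp(42,0,10/tcp(42,-3,10/g' p3.py; python3 p3.py
```

```text
at [0.5478 0.1398 0.2317] yaw -12.52 roll needed 0.0048 F [ 0.7 -0.8 -6.1] t 15.25
[0.5477 0.2042 0.2185] -> tool shift [14.4 62.8 13.1]
[0.5477 0.2042 0.1585] -> tool shift [ 0.  0. 60.]
[0.5398 0.206  0.154 ] -> tool shift [8.2 0.  4.5]
[0.5324 0.2077 0.1485] -> tool shift [ 7.5 -0.   5.5]
[0.5258 0.2092 0.1421] -> tool shift [ 6.8 -0.   6.4]
[0.5199 0.2105 0.135 ] -> tool shift [6.  0.  7.2]
home [0.5183 0.214  0.1224]
bridge in nest coords if tilted 28: [ 91.3 -65.8  75.2]
```

Call:
{"name": "move_arm", "arguments": {"increments": [{"xyz": [7, 31, 6], "roll": 0.004, "grip": 45}, {"xyz": [7, 31, 7], "roll": 0, "grip": 45}, {"xyz": [0, 0, 20], "roll": 0, "grip": 45}, {"xyz": [0, 0, 20], "roll": 0, "grip": 45}, {"xyz": [0, 0, 8], "roll": 0, "grip": 45}]}}

```text
time_s: 15.67
position: [0.5475, 0.2003, 0.1689]
tcp_rot: [[-0.974, 0.225, -0.007], [0.225, 0.974, -0.002], [0.007, -0.004, -1.0]]
force: [-1.3, 0.0, -6.7]
opening: 0.567
grasp_force: 30.0
```

Call:
{"name": "move_arm", "arguments": {"increments": [{"xyz": [0, 0, 0], "roll": 0, "grip": 45}, {"xyz": [0, 0, 0], "roll": 0, "grip": 45}, {"xyz": [0, 0, 0], "roll": 0, "grip": 45}]}}

```text
time_s: 15.92
position: [0.5509, 0.2009, 0.1735]
tcp_rot: [[-0.974, 0.226, 0.002], [0.226, 0.974, 0.0], [-0.002, 0.0, -1.0]]
force: [-0.5, -0.1, -5.2]
opening: 0.567
grasp_force: 30.0
```

```bash
python3 p3.py; python3 shot.py s10 scene 210 90 130 100 6; python3 ft.py s10 scene b
```

```text
at [0.5509 0.2009 0.1735] yaw -13.07 roll needed -0.0048 F [-0.5 -0.1 -5.2] t 15.9167
[0.5477 0.2042 0.2185] -> tool shift [  3.8   2.6 -45.1]
[0.5477 0.2042 0.1585] -> tool shift [ 0.  0. 60.]
[0.5398 0.206  0.154 ] -> tool shift [8.2 0.  4.5]
[0.5324 0.2077 0.1485] -> tool shift [ 7.5 -0.   5.5]
[0.5258 0.2092 0.1421] -> tool shift [ 6.8 -0.   6.4]
[0.5199 0.2105 0.135 ] -> tool shift [6.  0.  7.2]
home [0.5183 0.214  0.1224]
bridge in nest coords if tilted 28: [54.7 -5.6 28.8]
offset x,y,z(part axes mm) [-10.2  11.2  -7. ] tilt -1.5 cost 44.125 mask 690 tool [0.5511 0.201  0.1739] -13.062295039514815
underside middle [0.542  0.2146 0.0999]
```

Call:
{"name": "move_arm", "arguments": {"increments": [{"xyz": [2, 1.5, 4], "roll": -0.005, "grip": 45}, {"xyz": [2, 1, 4], "roll": 0, "grip": 45}, {"xyz": [0, 0, 3], "roll": 0, "grip": 45}, {"xyz": [0, 0, 0], "roll": 0, "grip": 45}]}}

```text
time_s: 16.3
position: [0.5456, 0.205, 0.1612]
tcp_rot: [[-0.976, 0.22, -0.002], [0.22, 0.976, -0.0], [0.002, -0.001, -1.0]]
force: [0.3, 0.4, -5.7]
opening: 0.568
grasp_force: 30.0
```

Call:
{"name": "move_arm", "arguments": {"increments": [{"xyz": [0, 0, 1], "roll": 0, "grip": 45}, {"xyz": [0, 0, 1], "roll": 0, "grip": 45}, {"xyz": [0, 0, 0], "roll": 0, "grip": 45}]}}

```text
time_s: 16.55
position: [0.5465, 0.205, 0.1597]
tcp_rot: [[-0.976, 0.22, -0.0], [0.22, 0.976, -0.0], [0.0, -0.0, -1.0]]
force: [0.2, -0.3, -5.9]
opening: 0.57
grasp_force: 30.0
```

Call:
{"name": "move_arm", "arguments": {"increments": [{"xyz": [0, 0, 1], "roll": 0, "grip": 45}, {"xyz": [0, 0, 1], "roll": 0, "grip": 45}, {"xyz": [0, 0, 0], "roll": 0, "grip": 45}]}}

```text
time_s: 16.8
position: [0.5463, 0.2052, 0.1586]
tcp_rot: [[-0.975, 0.22, 0.0], [0.22, 0.975, 0.0], [-0.0, 0.0, -1.0]]
force: [-2.4, 0.7, 1.0]
opening: 0.568
grasp_force: 30.0
```

```bash
python3 p3.py; python3 -c "
from h import *
print(bot.read_state()['moment'])"
```

```text
at [0.5463 0.2052 0.1586] yaw -12.71 roll needed 0.0015 F [-2.4  0.7  1. ] t 16.8
[0.5477 0.2042 0.2185] -> tool shift [ -1.6  -0.7 -59.9]
[0.5477 0.2042 0.1585] -> tool shift [ 0.  0. 60.]
[0.5398 0.206  0.154 ] -> tool shift [8.2 0.  4.5]
[0.5324 0.2077 0.1485] -> tool shift [ 7.5 -0.   5.5]
[0.5258 0.2092 0.1421] -> tool shift [ 6.8 -0.   6.4]
[0.5199 0.2105 0.135 ] -> tool shift [6.  0.  7.2]
home [0.5183 0.214  0.1224]
bridge in nest coords if tilted 28: [42.9 -2.3 18.2]
[-0.2309  0.4585 -0.1286]
```

Call:
{"name": "move_arm", "arguments": {"increments": [{"xyz": [2, 0, 1.3], "roll": 0, "grip": 45}, {"xyz": [2, 0, 1.3], "roll": 0, "grip": 45}, {"xyz": [0, 0, 0], "roll": 0, "grip": 45}]}}

```text
time_s: 17.05
position: [0.543, 0.2064, 0.1561]
tcp_rot: [[-0.976, 0.22, 0.002], [0.22, 0.976, 0.001], [-0.002, 0.001, -1.0]]
force: [-1.6, 2.9, 4.1]
opening: 0.57
grasp_force: 30.1
```

Call:
{"name": "move_arm", "arguments": {"increments": [{"xyz": [2, 0, 1.2], "roll": 0, "grip": 45}, {"xyz": [2, 0, 1.3], "roll": 0, "grip": 45}, {"xyz": [0, 0, 0], "roll": 0, "grip": 45}]}}

```text
time_s: 17.3
position: [0.5389, 0.2077, 0.1529]
tcp_rot: [[-0.976, 0.22, 0.001], [0.22, 0.976, 0.002], [-0.001, 0.002, -1.0]]
force: [-0.3, 5.2, 3.7]
opening: 0.572
grasp_force: 30.1
```

```bash
python3 p3.py|head -1; python3 shot.py s11 scene 210 90 130 100 6; python3 ft.py s11 scene b
```

```text
at [0.5389 0.2077 0.1529] yaw -12.7 roll needed 0.0017 F [-0.3  5.2  3.7] t 17.3
offset x,y,z(part axes mm) [ 1.3 -5.2  4.6] tilt 5.7 cost 50.8125 mask 669 tool [0.539  0.2077 0.1529] -12.704370601296707
underside middle [0.5456 0.2008 0.0909]
```

Call:
{"name": "move_arm", "arguments": {"increments": [{"xyz": [1.9, 0.5, 1.4], "roll": 0, "grip": 45}, {"xyz": [1.9, 0.5, 1.4], "roll": 0, "grip": 45}, {"xyz": [0, 0, 0], "roll": 0, "grip": 45}]}}

```text
time_s: 17.6
position: [0.5347, 0.2088, 0.1494]
tcp_rot: [[-0.976, 0.219, -0.001], [0.219, 0.976, 0.0], [0.001, -0.0, -1.0]]
force: [0.2, 4.3, 3.4]
opening: 0.569
grasp_force: 30.1
```

Call:
{"name": "move_arm", "arguments": {"increments": [{"xyz": [1.9, 0.3, 1.5], "roll": 0, "grip": 45}, {"xyz": [1.9, 0, 1.5], "roll": 0, "grip": 45}, {"xyz": [0, 0, 0], "roll": 0, "grip": 45}]}}

```text
time_s: 17.85
position: [0.5309, 0.2096, 0.1464]
tcp_rot: [[-0.975, 0.22, -0.001], [0.22, 0.975, 0.0], [0.001, -0.0, -1.0]]
force: [-0.2, 2.8, 2.8]
opening: 0.57
grasp_force: 30.0
```

```bash
python3 p3.py|head -1; python3 shot.py s12 scene 210 90 130 100 6; python3 ft.py s12 scene b
```

```text
at [0.5309 0.2096 0.1464] yaw -12.72 roll needed 0.0014 F [-0.2  2.8  2.8] t 17.85
offset x,y,z(part axes mm) [-6.1  2.8 -1.4] tilt 14.4 cost 57.0 mask 646 tool [0.5311 0.2096 0.1466] -12.722619690408509
underside middle [0.542  0.21   0.0803]
```

View pics/s12.png

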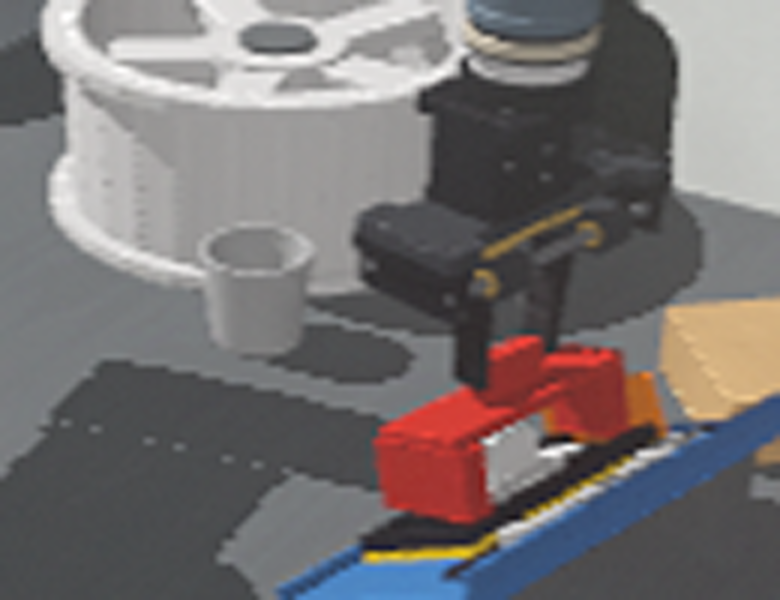

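The bridge is tilting about 14° over the shoe, with its wide foot at crop ~(430,475), and forces are low. That goes past my limit of 10 picture views, so from here I'll use numbers only. Continuing the arc.

Call:
{"name": "move_arm", "arguments": {"increments": [{"xyz": [1.8, 0, 1.6], "roll": 0, "grip": 45}, {"xyz": [1.7, 0, 1.6], "roll": 0, "grip": 45}, {"xyz": [0, 0, 0], "roll": 0, "grip": 45}]}}

```text
time_s: 18.15
position: [0.5271, 0.2101, 0.1433]
tcp_rot: [[-0.976, 0.22, -0.002], [0.22, 0.976, -0.001], [0.002, -0.001, -1.0]]
force: [-2.8, 2.5, 4.0]
opening: 0.57
grasp_force: 30.0
```

Call:
{"name": "move_arm", "arguments": {"increments": [{"xyz": [1.7, 0, 1.6], "roll": 0, "grip": 45}, {"xyz": [1.6, 0, 1.7], "roll": 0, "grip": 45}, {"xyz": [0, 0, 0], "roll": 0, "grip": 45}]}}

```text
time_s: 18.4
position: [0.5235, 0.2105, 0.14]
tcp_rot: [[-0.976, 0.22, -0.003], [0.22, 0.976, -0.001], [0.002, -0.002, -1.0]]
force: [-2.8, -0.2, 4.3]
opening: 0.573
grasp_force: 30.0
```

Call:
{"name": "move_arm", "arguments": {"increments": [{"xyz": [1.5, 0, 1.7], "roll": 0, "grip": 45}, {"xyz": [1.5, 0, 1.8], "roll": 0, "grip": 45}, {"xyz": [0, 0, 0], "roll": 0, "grip": 45}]}}

```text
time_s: 18.65
position: [0.5202, 0.2109, 0.1364]
tcp_rot: [[-0.976, 0.219, -0.004], [0.219, 0.976, -0.002], [0.003, -0.003, -1.0]]
force: [-4.5, -2.9, 5.6]
opening: 0.566
grasp_force: 30.0
```

```bash
python3 p3.py; python3 shot.py s13 scene 210 90 130 100 6; python3 ft.py s13 scene b
```

```text
at [0.5202 0.2109 0.1364] yaw -12.67 roll needed 0.0023 F [-4.5 -2.9  5.6] t 18.65
[0.5477 0.2042 0.2185] -> tool shift [-28.4  -0.4 -82.1]
[0.5477 0.2042 0.1585] -> tool shift [ 0.  0. 60.]
[0.5398 0.206  0.154 ] -> tool shift [8.2 0.  4.5]
[0.5324 0.2077 0.1485] -> tool shift [ 7.5 -0.   5.5]
[0.5258 0.2092 0.1421] -> tool shift [ 6.8 -0.   6.4]
[0.5199 0.2105 0.135 ] -> tool shift [6.  0.  7.2]
home [0.5183 0.214  0.1224]
bridge in nest coords if tilted 28: [ 8.8 -2.6 11.2]
offset x,y,z(part axes mm) [-1.  -1.7  2.5] tilt 26.4 cost 52.75 mask 606 tool [0.5203 0.2109 0.1366] -12.67298339613718
underside middle [0.5481 0.2029 0.079 ]
```

Call:
{"name": "move_arm", "arguments": {"increments": [{"xyz": [0.6, 0, 0.8], "roll": 0, "grip": 45}, {"xyz": [0, 0, 0], "roll": 0, "grip": 45}]}}

```text
time_s: 18.87
position: [0.5197, 0.2109, 0.1359]
tcp_rot: [[-0.976, 0.219, -0.004], [0.219, 0.976, -0.002], [0.003, -0.003, -1.0]]
force: [-5.9, -2.3, 5.9]
opening: 0.57
grasp_force: 30.0
```

```bash
python3 p3.py|sed -n '1p;$p'
cat > rl.py <<'E'
import sys; from fit import *
# plane fits of the deck/rib tops of the held bridge, in a frame tilted 28 deg: slopes
im,d=bot.capture("scene"); W=cloud("scene",d); s=bot.read_state(); p=np.array(s["position"])
R=Rz(np.radians(-12.8))@TILT; P=(W-p)@R*1000
hs=cv2.cvtColor(im,cv2.COLOR_RGB2HSV); red=((hs[...,0]<8)|(hs[...,0]>172))&(hs[...,1]>120)&(np.linalg.norm(P,axis=-1)<120)
for nm,lo,hi in(("deck",-24,-6),):
    q=P[red&(P[...,2]>lo)&(P[...,2]<hi)&(abs(P[...,1])<82)]
    for _ in range(6):
        A=np.c_[q[:,:2],np.ones(len(q))]; c=np.linalg.lstsq(A,q[:,2],rcond=None)[0]; e=q[:,2]-A@c; q=q[e>np.percentile(e,8)] if e.std()>2.2 else q
    print(nm,len(q),"tilt dev deg",np.degrees(np.arctan(c[0])).round(1),"roll deg (up to +y)",np.degrees(np.arctan(c[1])).round(2),"z0",c[2].round(1),"std",e.std().round(2),"x",np.percentile(q[:,0],[2,98]).round(1),"y",np.percentile(q[:,1],[2,98]).round(1))
E
python3 rl.py
```

```text
at [0.5197 0.2109 0.1359] yaw -12.67 roll needed 0.0022 F [-5.9 -2.3  5.9] t 18.8667
bridge in nest coords if tilted 28: [ 8.2 -2.7 11. ]
deck 136 tilt dev deg -2.7 roll deg (up to +y) 0.49 z0 -12.9 std 2.16 x [-23.2  28.2] y [-80.4  67.8]
```

Call:
{"name": "move_arm", "arguments": {"increments": [{"xyz": [0.9, 0, -1.8], "roll": 0, "grip": 45}, {"xyz": [2.4, 0.9, 1.3], "roll": 0.002, "grip": 45}, {"xyz": [2.4, 0.9, 1.3], "roll": 0, "grip": 45}, {"xyz": [2.4, 0.9, 1.2], "roll": 0, "grip": 45}, {"xyz": [0, 0, 0], "roll": 0, "grip": 45}]}}

```text
time_s: 19.33
position: [0.5126, 0.2166, 0.1329]
tcp_rot: [[-0.975, 0.222, -0.003], [0.222, 0.975, -0.0], [0.003, -0.001, -1.0]]
force: [-0.1, 0.2, -4.9]
opening: 0.572
grasp_force: 30.0
```

Call:
{"name": "move_arm", "arguments": {"increments": [{"xyz": [0, 0, 0], "roll": 0, "grip": 45}]}}

```text
time_s: 19.42
position: [0.5134, 0.2165, 0.1333]
tcp_rot: [[-0.975, 0.222, -0.002], [0.222, 0.975, -0.0], [0.002, -0.001, -1.0]]
force: [0.2, 0.8, -4.9]
opening: 0.566
grasp_force: 30.0
```

```bash
python3 p3.py|sed -n '1p;$p'; python3 rl.py
```

```text
at [0.5134 0.2165 0.1333] yaw -12.8 roll needed -0.0 F [ 0.2  0.8 -4.9] t 19.4167
bridge in nest coords if tilted 28: [ 0.5  1.4 12.2]
deck 125 tilt dev deg -4.6 roll deg (up to +y) 0.24 z0 -12.9 std 2.21 x [-20.9  28.5] y [-80.5  62.1]
```

```bash
python3 shot.py s14 scene 210 90 130 100 6; python3 ft.py s14 scene b
cat > yw.py <<'E'
# yaw/px check: bridge rib & deck extents in top-like depth of scene, tilted frame about nest
import sys; from fit import *
d=np.load(sys.argv[1]); W=cloud("scene",d["d"]); im=d["im"]; R=Rz(np.radians(-12.8))@TILT; O=np.array([.549,.207,.066]); P=(W-O)@R*1000
hs=cv2.cvtColor(im,cv2.COLOR_RGB2HSV); red=((hs[...,0]<5)|(hs[...,0]>172))&(hs[...,1]>140)&(np.linalg.norm(P,axis=-1)<160)
wf=P[red&(P[...,1]<-55)&(P[...,2]<46)]; nf=P[red&(P[...,1]>52)&(P[...,2]<46)]
for nm,q in(("wide",wf),("narrow",nf)):
    if len(q)>5: print(nm,len(q),"x",np.percentile(q[:,0],[2,50,98]).round(1),"y",np.percentile(q[:,1],[2,98]).round(1),"zmin",np.percentile(q[:,2],[1,4]).round(1))
ff=wf[wf[:,1]<np.percentile(wf[:,1],45)]; print("end face y",np.median(ff[:,1]).round(1),"x span",np.percentile(ff[:,0],[2,98]).round(1))
E
python3 yw.py scene_s14.npz; python3 yw.py scene_s13.npz
```

```text
offset x,y,z(part axes mm) [-8.4  6.8 -3.7] tilt 25.1 cost 56.0625 mask 581 tool [0.514  0.2165 0.1338] -12.813164824003783
underside middle [0.5352 0.2186 0.0694]
wide 153 x [-30.5  12.1  33.8] y [-83.7 -63.4] zmin [13.  15.3]
narrow 100 x [-21.4   7.7  20.4] y [56.4 76.2] zmin [12.8 14.6]
end face y -81.2 x span [-29.2  31.2]
wide 163 x [-22.2  21.   43.9] y [-87.6 -66.6] zmin [12.  13.3]
narrow 104 x [-16.7  15.3  29.8] y [52.7 74.9] zmin [10.7 12.6]
end face y -85.6 x span [-21.   40.5]
```

Call:
{"name": "move_arm", "arguments": {"increments": [{"xyz": [-0.5, -1, 0.9], "roll": 0, "grip": 45}, {"xyz": [-0.5, 0, 0.9], "roll": 0, "grip": 45}, {"xyz": [0, 0, 0], "roll": 0, "grip": 45}]}}

```text
time_s: 19.77
position: [0.515, 0.215, 0.1322]
tcp_rot: [[-0.975, 0.222, 0.0], [0.222, 0.975, -0.0], [-0.0, -0.0, -1.0]]
force: [-0.9, 0.4, -6.1]
opening: 0.572
grasp_force: 30.0
```

Call:
{"name": "move_arm", "arguments": {"increments": [{"xyz": [-0.5, 0, 0.9], "roll": 0, "grip": 45}, {"xyz": [0, 0, 0], "roll": 0, "grip": 45}]}}

```text
time_s: 19.93
position: [0.5154, 0.215, 0.1313]
tcp_rot: [[-0.975, 0.222, 0.0], [0.222, 0.975, -0.0], [-0.0, -0.0, -1.0]]
force: [-0.2, -0.0, -5.4]
opening: 0.57
grasp_force: 30.0
```

Call:
{"name": "move_arm", "arguments": {"increments": [{"xyz": [-0.5, 0, 0.9], "roll": 0, "grip": 45}, {"xyz": [0, 0, 0], "roll": 0, "grip": 45}]}}

```text
time_s: 20.1
position: [0.5159, 0.2149, 0.1304]
tcp_rot: [[-0.975, 0.222, 0.0], [0.222, 0.975, -0.0], [-0.0, -0.0, -1.0]]
force: [-0.2, -0.7, -5.3]
opening: 0.574
grasp_force: 30.0
```

```bash
python3 p3.py|sed -n '1p;$p'
```

```text
at [0.5159 0.2149 0.1304] yaw -12.83 roll needed -0.0005 F [-0.2 -0.7 -5.3] t 20.1
bridge in nest coords if tilted 28: [1.5 0.4 8.3]
```

Call:
{"name": "move_arm", "arguments": {"increments": [{"xyz": [-0.5, 0, 0.9], "roll": 0, "grip": 45}, {"xyz": [-0.4, 0, 0.9], "roll": 0, "grip": 45}, {"xyz": [0, 0, 0], "roll": 0, "grip": 45}]}}

```text
time_s: 20.35
position: [0.5167, 0.2147, 0.1286]
tcp_rot: [[-0.975, 0.222, -0.0], [0.222, 0.975, -0.0], [0.0, -0.0, -1.0]]
force: [-0.3, 0.1, -5.2]
opening: 0.574
grasp_force: 30.0
```

Call:
{"name": "move_arm", "arguments": {"increments": [{"xyz": [-0.4, 0, 0.9], "roll": 0, "grip": 45}, {"xyz": [-0.4, 0, 0.9], "roll": 0, "grip": 45}, {"xyz": [0, 0, 0], "roll": 0, "grip": 45}]}}

```text
time_s: 20.6
position: [0.5175, 0.2145, 0.1268]
tcp_rot: [[-0.975, 0.222, -0.0], [0.222, 0.975, -0.0], [0.0, -0.0, -1.0]]
force: [-0.6, 0.7, -4.5]
opening: 0.573
grasp_force: 30.0
```

```bash
python3 p3.py|sed -n '1p;$p'
```

```text
at [0.5175 0.2145 0.1268] yaw -12.82 roll needed -0.0004 F [-0.6  0.7 -4.5] t 20.6
bridge in nest coords if tilted 28: [1.3 0.4 4.3]
```

Call:
{"name": "move_arm", "arguments": {"increments": [{"xyz": [-0.4, 0, 0.9], "roll": 0, "grip": 45}, {"xyz": [-0.4, 0, 0.9], "roll": 0, "grip": 45}, {"xyz": [0, 0, 0], "roll": 0, "grip": 45}]}}

```text
time_s: 20.85
position: [0.5182, 0.2144, 0.125]
tcp_rot: [[-0.975, 0.222, -0.0], [0.222, 0.975, -0.0], [0.0, -0.0, -1.0]]
force: [-0.6, 0.3, -5.4]
opening: 0.567
grasp_force: 30.0
```

Call:
{"name": "move_arm", "arguments": {"increments": [{"xyz": [-0.4, 0, 0.9], "roll": 0, "grip": 45}, {"xyz": [0, 0, 0], "roll": 0, "grip": 45}]}}

```text
time_s: 21.02
position: [0.5183, 0.2145, 0.1243]
tcp_rot: [[-0.975, 0.222, -0.001], [0.222, 0.975, 0.0], [0.001, 0.0, -1.0]]
force: [-1.1, 1.3, -3.5]
opening: 0.568
grasp_force: 30.0
```

Call:
{"name": "move_arm", "arguments": {"increments": [{"xyz": [-0.4, 0, 0.9], "roll": 0, "grip": 45}, {"xyz": [0, 0, 0], "roll": 0, "grip": 45}]}}

```text
time_s: 21.18
position: [0.5179, 0.2145, 0.1237]
tcp_rot: [[-0.975, 0.222, -0.002], [0.222, 0.975, 0.0], [0.002, -0.0, -1.0]]
force: [-4.8, 0.7, 1.0]
opening: 0.574
grasp_force: 30.0
```

```bash
python3 p3.py|sed -n '1p;$p'; python3 shot.py s15 scene 210 90 130 100 6; python3 ft.py s15 scene b; python3 yw.py scene_s15.npz
```

```text
at [0.5179 0.2145 0.1237] yaw -12.83 roll needed -0.0005 F [-4.8  0.7  1. ] t 21.1833
bridge in nest coords if tilted 28: [0.2 0.4 1.4]
offset x,y,z(part axes mm) [-3.5  0.2  1.6] tilt 28.3 cost 107.5625 mask 528 tool [0.518  0.2145 0.1237] -12.828650439865752
underside middle [0.5455 0.2085 0.0663]
wide 168 x [-30.5  12.7  34.4] y [-84.9 -62.4] zmin [10.8 12.1]
narrow 94 x [-21.8  13.   20.4] y [55.2 76.9] zmin [10.7 11.9]
end face y -82.4 x span [-28.7  34. ]
```

Call:
{"name": "move_arm", "arguments": {"increments": [{"xyz": [0.7, 0, 0.8], "roll": 0, "grip": 45}, {"xyz": [0, 0, 0], "roll": 0, "grip": 45}]}}

```text
time_s: 21.4
position: [0.5174, 0.2146, 0.1232]
tcp_rot: [[-0.975, 0.222, -0.001], [0.222, 0.975, 0.0], [0.001, -0.0, -1.0]]
force: [-5.5, 0.6, 4.5]
opening: 0.57
grasp_force: 30.0
```

Call:
{"name": "move_arm", "arguments": {"increments": [{"xyz": [0.7, 0, 0.8], "roll": 0, "grip": 45}, {"xyz": [0, 0, 0], "roll": 0, "grip": 45}]}}

```text
time_s: 21.57
position: [0.517, 0.2146, 0.1227]
tcp_rot: [[-0.975, 0.222, -0.0], [0.222, 0.975, -0.0], [0.0, -0.0, -1.0]]
force: [-5.4, 0.9, 6.4]
opening: 0.569
grasp_force: 30.0
```

```bash
python3 p3.py|sed -n '1p;$p'; python3 rl.py; python3 shot.py s16 scene 210 90 130 100 6; python3 ft.py s16 scene b
```

```text
at [0.517  0.2146 0.1227] yaw -12.81 roll needed -0.0001 F [-5.4  0.9  6.4] t 21.5667
bridge in nest coords if tilted 28: [-1.   0.3  0.9]
deck 134 tilt dev deg -3.3 roll deg (up to +y) 0.23 z0 -13.0 std 2.14 x [-20.2  29.5] y [-78.2  65.4]
offset x,y,z(part axes mm) [-14.2  13.   -8.2] tilt 28.6 cost 96.3125 mask 523 tool [0.5171 0.2146 0.1228] -12.806378377509946
underside middle [0.5374 0.2233 0.0558]
```

Call:
{"name": "move_arm", "arguments": {"increments": [{"xyz": [0.3, 0, 0.9], "roll": 0, "grip": 45}, {"xyz": [0, 0, 0], "roll": 0, "grip": 45}]}}

```text
time_s: 21.83
position: [0.5164, 0.2147, 0.122]
tcp_rot: [[-0.975, 0.221, -0.001], [0.221, 0.975, -0.0], [0.001, -0.0, -1.0]]
force: [-6.2, 0.7, 7.6]
opening: 0.573
grasp_force: 30.0
```

```bash
python3 p3.py|sed -n '1p;$p'
```

```text
at [0.5164 0.2147 0.122 ] yaw -12.79 roll needed 0.0001 F [-6.2  0.7  7.6] t 21.8333
bridge in nest coords if tilted 28: [-1.9  0.3  0.6]
```

Call:
{"name": "move_arm", "arguments": {"increments": [{"xyz": [0.5, 0, 0.9], "roll": 0, "grip": 45}, {"xyz": [0, 0, 0], "roll": 0, "grip": 45}]}}

```text
time_s: 22.0
position: [0.5161, 0.2147, 0.1216]
tcp_rot: [[-0.975, 0.221, -0.0], [0.221, 0.975, -0.0], [0.0, -0.0, -1.0]]
force: [-6.5, 0.1, 9.9]
opening: 0.567
grasp_force: 30.0
```

```bash
python3 p3.py|sed -n '1p;$p'; python3 rl.py
```

```text
at [0.5161 0.2147 0.1216] yaw -12.78 roll needed 0.0003 F [-6.5  0.1  9.9] t 22.0
bridge in nest coords if tilted 28: [-2.4  0.2  0.4]
deck 153 tilt dev deg -3.0 roll deg (up to +y) 0.41 z0 -13.1 std 2.09 x [-20.7  29.9] y [-81.4  65.8]
```

Call:
{"name": "move_arm", "arguments": {"increments": [{"xyz": [0, 0, 0], "roll": 0, "grip": 59}, {"xyz": [0, 0, 0], "roll": 0, "grip": 62}, {"xyz": [0, 0, 0], "roll": 0, "grip": 68}, {"xyz": [0, 0, 0], "roll": 0, "grip": 75}, {"xyz": [0, 0, 0], "roll": 0, "grip": 75}]}}

```text
time_s: 22.47
position: [0.5177, 0.2147, 0.12]
tcp_rot: [[-0.975, 0.222, 0.001], [0.222, 0.975, 0.0], [-0.001, 0.0, -1.0]]
force: [0.4, 0.3, -0.1]
opening: 0.719
grasp_force: 0.0
```

```bash
python3 p3.py|sed -n '1p;$p'
cat > hm.py <<'E'
from fit import *
# is the bridge home? heights over the floor plane from depth, both cameras, and silhouette fit in-plane
R=Rz(np.radians(-12.8))@TILT; O=np.array([.549,.207,.066])
for n in("scene","top"):
    im,d=bot.capture(n); W=cloud(n,d); P=(W-O)@R*1000; hs=cv2.cvtColor(im,cv2.COLOR_RGB2HSV)
    red=((hs[...,0]<5)|(hs[...,0]>172))&(hs[...,1]>140)&(np.linalg.norm(P,axis=-1)<160)
    Z=P[...,2]
    for nm,q in(("wide deck",red&(P[...,1]<-40)&(Z>44)),("narrow deck",red&(P[...,1]>40)&(Z>44)),("deck dn",red&(abs(P[...,1])>30)&(Z>44)&(P[...,0]<-8)),("deck up",red&(abs(P[...,1])>30)&(Z>44)&(P[...,0]>8)),("rib",red&(Z>64))):
        if q.sum()>5: print(n,nm,q.sum(),"z",np.median(Z[q]).round(1),"x",np.percentile(P[q][:,0],[3,97]).round(1),"y",np.percentile(P[q][:,1],[3,97]).round(1))
    if n=="top":
        c=lambda x:np.abs(sil(n,BRIDGE(25.5),R,O+R@np.array([x[0],x[1],0]))-red).sum(); print("fit",fit(c,[0,0],[.004,.004]),red.sum())
E
python3 hm.py
```

```text
at [0.5177 0.2147 0.12  ] yaw -12.83 roll needed -0.0005 F [ 0.4  0.3 -0.1] t 22.4667
bridge in nest coords if tilted 28: [-1.7  0.6 -1.8]
scene wide deck 73 z 50.4 x [-24.1  26.4] y [-84.1 -41.4]
scene narrow deck 28 z 50.3 x [-12.7  20.1] y [43.8 73.4]
scene deck dn 28 z 51.0 x [-25.7  -8.5] y [-84.3  51.5]
scene deck up 66 z 49.1 x [ 9.9 26.9] y [-83.1  70. ]
scene rib 36 z 69.9 x [-0.6  8.2] y [-24.4  22.5]
top wide deck 10 z 47.4 x [-21.8  20.3] y [-79.8 -76.7]
fit (array([-0.0004, -0.0037]), np.float64(664.4375)) 39
```

Call:
{"name": "move_arm", "arguments": {"increments": [{"xyz": [0, 0, -8], "roll": 0, "grip": 80}, {"xyz": [0, 0, -20], "roll": 0, "grip": 85}, {"xyz": [0, 0, -30], "roll": 0, "grip": 85}, {"xyz": [0, 0, -35], "roll": 0, "grip": 85}, {"xyz": [0, -20, -20], "roll": 0, "grip": 85}]}}

```text
time_s: 22.98
position: [0.515, 0.1975, 0.2369]
tcp_rot: [[-0.976, 0.22, 0.007], [0.22, 0.976, 0.003], [-0.006, 0.004, -1.0]]
force: [0.6, -1.2, 0.7]
opening: 0.843
grasp_force: 0.0
```

Call:
{"name": "move_arm", "arguments": {"increments": [{"xyz": [0, -39, 0], "roll": 0, "grip": 85}, {"xyz": [0, -39, 0], "roll": 0, "grip": 85}, {"xyz": [0, -39, 0], "roll": 0, "grip": 85}, {"xyz": [0, -39, 0], "roll": 0, "grip": 85}, {"xyz": [0, -39, 0], "roll": 0, "grip": 85}]}}

```text
time_s: 23.4
position: [0.4686, 0.0036, 0.2337]
tcp_rot: [[-0.975, 0.221, 0.001], [0.221, 0.975, -0.0], [-0.001, -0.0, -1.0]]
force: [0.3, -1.1, -0.6]
opening: 0.85
grasp_force: 0.0
```

Call:
{"name": "move_arm", "arguments": {"increments": [{"xyz": [0, -30, 0], "roll": 0, "grip": 85}, {"xyz": [0, 0, 0], "roll": 0, "grip": 85}, {"xyz": [0, 0, 0], "roll": 0, "grip": 85}]}}

```text
time_s: 23.65
position: [0.4625, -0.0255, 0.2335]
tcp_rot: [[-0.974, 0.226, 0.001], [0.226, 0.974, 0.0], [-0.001, 0.0, -1.0]]
force: [0.4, 0.2, 0.4]
opening: 0.852
grasp_force: 0.0
```

```bash
python3 hm.py
```

```text
scene wide deck 71 z 50.3 x [-24.7  26.7] y [-82.9 -41.8]
scene narrow deck 26 z 50.1 x [-7.5 22.6] y [42.6 71.6]
scene deck dn 24 z 50.7 x [-27.4  -8.8] y [-83.5  -3.3]
scene deck up 61 z 48.6 x [ 9.9 26.9] y [-81.6  69.5]
scene rib 37 z 69.6 x [-2.5  8.1] y [-27.9  17.3]
top wide deck 157 z 48.5 x [-25.1  28.2] y [-78.7 -41.9]
top narrow deck 114 z 48.8 x [-19.2  21.6] y [42.2 76.8]
top deck dn 109 z 48.8 x [-25.8  -8.7] y [-76.2  74.8]
top deck up 124 z 48.5 x [ 8.8 28.4] y [-77.2  74.8]
top rib 69 z 72.4 x [-7.2  8.9] y [-23.6  23.9]
fit (array([-0.0007,  0.0011]), np.float64(74.125)) 665
```

Both ends and both edges of the deck read 48.5–50 mm, level across the slope frame and within 1 mm of home in-plane, so the bridge is seated.

```bash
python3 -c "
from rig import bot
print(bot.hand_in())"
```

```text
the job is handed in; nothing more can be done
None
```

The job is handed in at about 24 s of the 62 s: by depth readings the shoe sits in the middle cut-out and the bridge over it with both feet home (within about 2 mm), both released gently and no bystander knowingly touched, but I viewed 12 pictures against the limit of 10 and no verdict came back.

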